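# Change the keyed laps of the lapping unit

### The job

Change the laps: lift the lid of the wooden case right over until it rests on its stop and leave it open, then take the two worn laps (smaller, thinner felt) off the spindles of the grey unit and lay them flat, lugs up, on the floor of the case, and fit every fresh lap from the case on to a spindle, one to a spindle, lugs up, turned so that its tabs drop into the keyways and it lies fully home on the unit. When all that is done, pull the sprung lock knob out to its stop and let it go back in. Leave the other tools on the bench where they lie.

Things in the scene. Friction and masses are not known exactly. Their poses are not given: they have to be found in the camera images.
- lap1: Fresh keyed felt lap (may be absent), like lap2 to lap4: grey disc, 70 mm diameter, 14 thick, 0.14 kg, with a 35 bore through it. Two steel tabs, 8 wide (along y), 8 high, stick into the bore from its +x and -x sides, 21 between their tips. Two upright steel lugs on top are the grip (see lap2). Origin: centre of the underside; z up through the lugs. A half turn about z leaves it the same.
- lap2: Same as lap1 (may be absent). Lugs of every fresh lap: at y = +19.5 and -19.5 mm, each 30 long (along x), 5 thick, 30 high, so 44 mm over their outer faces, from 14 to 44 mm above the origin.
- lap3: Same as lap1 (may be absent). The fresh laps start lying lugs up in the case, undersides 6 mm above the table, at any yaw, about 86 mm apart.
- lap4: Same as lap1 (may be absent).
- spindle1: One of four like fixed steel spindles, 90 mm apart in a square on the unit's top (45 above the table). Origin: its centre on that top, z up. From 0 to 22 mm up: shaft of about 28 diameter with two keyways, 12 wide, cut to the 18 mm core along its +x and -x sides; above, to 40 mm, only the plain round core (pilot, 18 diameter). It does not turn; each has its own yaw.
- spindle2: Same as spindle1. A lap goes on from above, lugs up: its tabs rest on the 22 mm shoulder until its x axis lies along the spindle's x axis, either way round (about 0.13 rad of play); then it drops until its underside lies on the unit's top, its origin at the spindle's origin.
- spindle3: Same as spindle1.
- spindle4: Same as spindle1.
- worn1: Worn keyed felt lap, like worn2: same bore, tabs and lugs as lap1, but a smaller and thinner felt disc: 58 mm diameter, 8 thick, 0.10 kg (lugs from 8 to 44 mm above the origin). It starts keyed and fully home on one of the spindles, and lifts straight off. Origin: centre of the underside; z up through the lugs.
- worn2: Same as worn1, on another spindle.
- case: Square wooden case fixed to the bench, 196 x 196 mm, 71 high with its lid shut; the tray below has walls 6 thick and 20 high and a 6 mm floor. Origin: centre of the underside, x towards the hinge side (away from the robot). It may stand left or right.
- lid (a joint): Angle of the case's deep lid (rad): 0 shut, 1.9 open on its stop. Hinged on the far side. 0.4 kg; it falls shut when let go below about 1.2 rad and falls open on to its stop when let go above about 1.45.
- lid_hinge (a point): Point on the hinge axis (middle of the far side, 20 mm above the table). The axis is the case's y; the lid turns up and over, away from the robot.
- lid_bar (a point): Middle of the brass bar handle on the lid's front face: round, 12 mm thick, 100 long along the case's y, its axis 40 mm in front of the face, 236 in front of the hinge and 46 above the table when shut. Feet 45 mm either side. Moves with the lid; pivots in a pinch.
- unit: Grey cast lapping unit fixed to the bench, 200 x 200 mm, 45 high, carrying the four spindles. Origin: centre of the underside; its front, with the knob, faces its -x. It stands on the side where the case does not.
- knob (a joint): How far the unit's sprung lock knob is pulled out (m): 0 in, 0.030 on its stop. Slides straight out along the unit's -x; the spring pulls back with 3 N at 0 and 7.5 N at the stop and returns it by itself.
- knob_grip (a point): Middle of the knob's grip: black cylinder lying along the unit's x, 30 mm diameter, 26 long, with a 36 mm rim 5 thick at its outer end (13 to 18 mm beyond this point); 48 in front of the unit's 200 mm block and 30 above the table when in. Moves with the knob.
- tweezers: Bystander: steel tweezers, 150 x 12 x 8, lying (mm). Origin: under its middle. Leave alone.
- file: Bystander: file with a wooden handle, 210 x 22 x 22, lying (mm). Origin: under its middle. Leave alone.
- pliers: Bystander: pliers with red handles, 175 x 60 x 14, lying (mm). Origin: under its middle. Leave alone.
- handpiece: Bystander: black rotary handpiece, 170 x 26 x 26, lying (mm). Origin: under its middle. Leave alone.
- mandrel: Bystander: tapered steel ring mandrel, 220 x 24 x 24, lying (mm). Origin: under its middle. Leave alone.
- jar: Bystander: small glass jar, 60 diameter, 70 high (mm). Origin: under its middle. Leave alone.
- hammer: Bystander: small hammer with wooden handle, 200 long, lying (mm). Origin: under its middle. Leave alone.
Things that resemble listed ones, but are neither listed nor needed, are in the scene too. Leave any blue or yellow look-alike of the worn2 alone.

How it is judged:
By the outcome, as a careful person would: the job done as asked, in the order asked, and still so for the second after the job is handed in, with the robot touching nothing.
Of lap1, lap2, lap3, lap4 only 2 to 4 are there at a start; the rules pass over those that are not, and their reading is None.
At some moment in a run one of lap1, lap2, lap3, lap4 may be knocked a few centimetres aside while the robot is not near it.
Once in a run the grip may slacken for a moment while it holds something.
It also fails if it takes over 210 s, if anything falls off the work surface, if the arm or the gripper's body presses on something with over 40 N, if the wrist force passes 120 N, or if a joint passes its speed limit or range.

### The arm

A 7-joint arm with a two-finger parallel gripper is mounted at the origin on the work surface. World frame = base frame: x ahead of the robot, y to its left, z up, the work surface at z = 0. Lengths are in m, angles in rad, forces in N, time in s.
With the tool pointing down it reaches from about 0.4 to 0.875 m from the base axis. Payload 19.3 kg.
Tool frame: the origin (TCP) lies midway between the tips of the shut fingers; the grasp point (between the pads) lies 19 mm behind it; x points along the fingers, y is the direction in which the jaws open and shut, and the axes are right-handed (so a half turn about x gives the same grasp; the last joint's range is limited). The gripper opens to 85 mm and grips with 20 to 120 N. Pads are 22 mm wide; open, the fingers measure 114 mm over their backs; the gripper's body (76 mm by 85 mm) begins 54 mm behind the grasp point. The pads swing forward as they close: fully open they stand 13 mm farther back than shut.
Start: joints at [-1.214, 0.521, -0.036, 1.599, 0.021, 1.021, -0.113], TCP at [0.259, 0.569, 0.231] pointing down, gripper open.
Joint ranges: [-2.91, 2.91], [-0.3, 2.13], [-1.5, 1.42], [0.17, 2.43], [-1.26, 4.41], [0.16, 1.93], [-2.52, 2.52]. Speed limits (rad/s): [1.89, 1.89, 2.39, 2.39, 3.01, 3.01, 3.01].

### API

Orientations are given as [roll, pitch, yaw] about the fixed x, y, z axes, in that order (R = Rz(yaw) Ry(pitch) Rx(roll)).
In Python, from workcell import telemetry, vision, workorder gives the robot as it stands. The module is installed in compiled form; this text tells all that it offers.
- The arm moves only by the tool play_rows, never from a script. Its argument "deltas" is a list of rows, each a list of 7 numbers: the shift along the world's x, y, z in mm, then the turn, a rotation vector about the world's x, y, z in degrees, then the finger opening in mm, from 0 to 85.4. In form: [[x, y, z, wx, wy, wz, jaw], ...]. A call has 1 to 8 rows; each row shifts and turns the commanded pose from where the row before left it; what a row does not reach is not made up. A row lasts 1/8 s, in which the tool goes at most 62.5 mm and 10.7 degrees, less where a joint would pass 70% of its speed; a pose out of reach is approached as far as the arm can. A call with a gripper value outside its range is refused whole. The fingers move at their own pace and stop on an object; "grip_force" is the grip in N (left out, the last holds). Time passes only in rows, so rows that do not move let the fingers close. It gives the time, the measured TCP pose, the force and the opening at its end, in the units of the state.
- telemetry.observe(): the state, without advancing time (a new reading comes with each control period).
- vision.grab_frame(name): name is "side" or "top"; returns the picture (480x640x3 uint8, red, green, blue); there is no depth.
- vision.camera_info(name): a dict with "mtx" (3x3 intrinsics, pixels), "rvec" (rotation vector, rad) and "tvec" (3), from world to camera coordinates, as OpenCV has them. Camera axes: x right, y down, z forward; pixel columns grow to the right and rows downward; lengths in m; the calibration is good to about 2 mm. A picture is of the moment at which its call begins. camera_info takes no time and is no camera call.
- workorder.job_done(): hands the job in, once; it reports no verdict.
The state is a dict: "clock": time; "qpos": joint angles; "qd": joint speeds; "joint_efforts": joint torques, N m; "position": TCP position; "tool_rot": TCP orientation; "force": force on the tool from outside, world axes, zero at the start; "moment": the same for the moment, N m; "grip_width": finger opening in m.
Only numpy, scipy, OpenCV 4.12 (cv2) and the standard library are available. Lean on these libraries where they do the work, as an engineer would, in place of code of your own. Each camera call takes 0.05 s, during which the arm holds its last target. There are 200 camera calls.

## Working session

There is one attempt and no reset: what is moved stays moved. The work goes in short steps, Python scripts to look and compute and a tool call to move; the robot and the scene stay as the last step left them, time stands still between calls to the robot, and variables do not carry over. Pictures are saved under pics/ and viewed, about 12 in all and at most 16, crops included, and the job is handed in when it is done.

Besides the shell and the picture viewer there is one more tool, called after "Call:" by a JSON object that holds its "op" and its "data". play_rows: Moves the arm, as the interface text tells. Its arguments: {"type":"object","properties":{"deltas":{"type":"array","items":{"type":"array","items":{"type":"number"}}},"grip_force":{"type":"number"}},"required":["deltas"]}

```bash
mkdir -p pics; cat > h.py <<'E'
import numpy as np, cv2
from workcell import telemetry, vision, workorder
def cam(n):
    c=vision.camera_info(n); return np.array(c["mtx"],float),np.array(c["rvec"],float),np.array(c["tvec"],float)
def px(n,P):
    K,r,t=cam(n); return cv2.projectPoints(np.array(P,float).reshape(-1,1,3),r,t,K,None)[0].reshape(-1,2)
def w(n,uv,z):
    K,r,t=cam(n);R=cv2.Rodrigues(r)[0];C=-R.T@t.ravel()
    o=[]
    for u,v in np.atleast_2d(uv):
        d=R.T@np.linalg.inv(K)@[u,v,1]; o.append(C+d*(z-C[2])/d[2])
    return np.array(o)
def shot(n,f,crop=None,s=1):
    im=vision.grab_frame(n)[:,:,::-1]
    cv2.imwrite('pics/full_'+f+'.png',im)
    if crop: a,b,c,d=crop; im=im[b:d,a:c]
    im=cv2.resize(np.ascontiguousarray(im),None,fx=s,fy=s,interpolation=cv2.INTER_CUBIC)
    cv2.imwrite('pics/'+f+'.png',im)
E
python3 - <<'E'
from h import *
for n in("top","side"):
    K,r,t=cam(n);R=cv2.Rodrigues(r)[0];print(n,K.round(1).tolist(),(-R.T@t.ravel()).round(3),R[2].round(2))
shot("top","a",None,1.25);shot("side","b",None,1.25)
print(telemetry.observe())
E
```

```text
top [[527.8, 0.0, 322.1], [0.0, 527.8, 231.8], [0.0, 0.0, 1.0]] [0.32  0.023 1.328] [ 0.21  0.01 -0.98]
side [[481.6, 0.0, 320.5], [0.0, 481.6, 246.8], [0.0, 0.0, 1.0]] [0.531 0.765 0.928] [ 0.05 -0.66 -0.75]
{'clock': 0.1, 'qpos': array([-1.21417452,  0.52192183, -0.03631702,  1.59994433,  0.02117382,
        1.02106845, -0.11280214]), 'qd': array([ 0.00078212, -0.00253587, -0.00178828, -0.00139964,  0.00067005,
       -0.00126439, -0.00025067]), 'joint_efforts': array([ 5.40859808e-03, -9.28483558e+01,  1.98496185e+00, -3.70537162e+01,
        1.82598241e-02,  5.33529615e-03, -6.62008893e-05]), 'position': array([0.25864661, 0.56865356, 0.23080607]), 'tool_rot': array([-1.5201273 ,  1.56983816, -1.94698507]), 'force': array([-0.65768467,  0.33698873,  0.10992544]), 'moment': array([-0.0237227 ,  0.03448073, -0.01278983]), 'grip_width': 0.08565326125748565}
```

View pics/a.png

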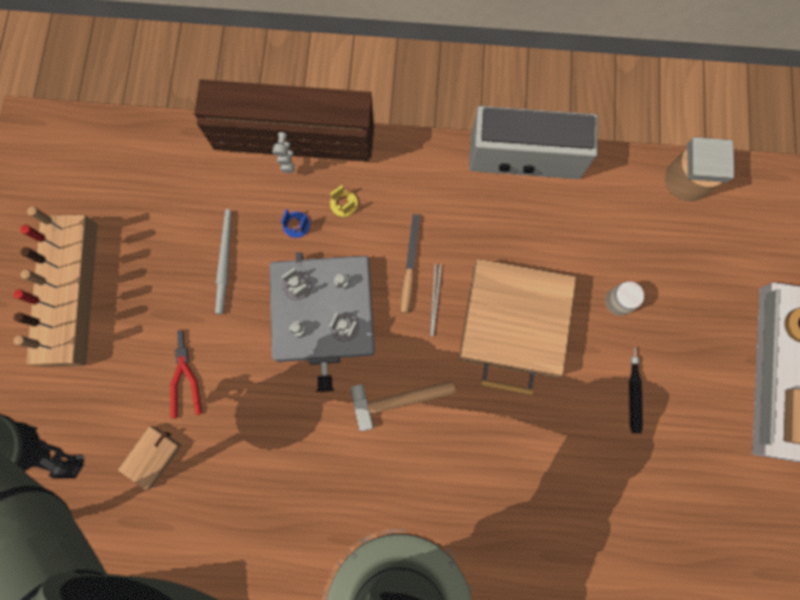

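View pics/b.png

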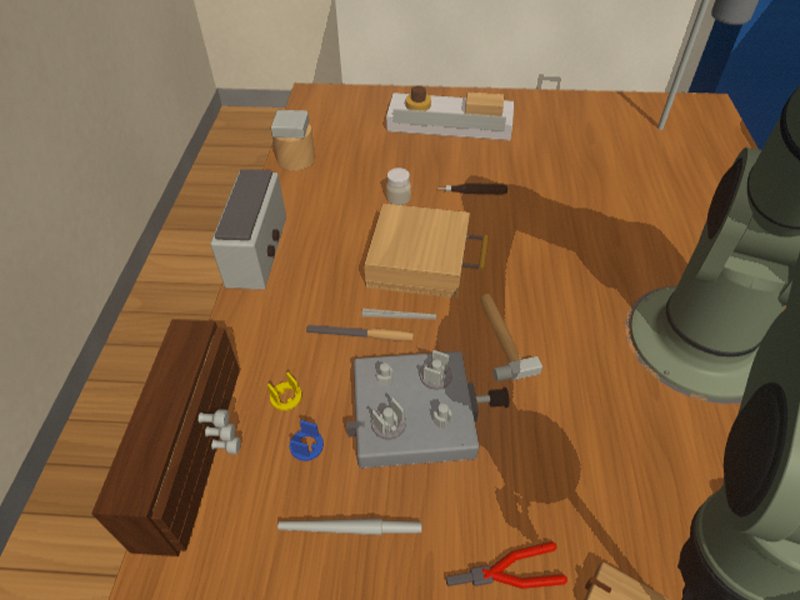

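The top view shows the unit at about (320,308), with worn laps at (297,283) and (345,325) and bare spindles at (342,281) and (297,328). The case is at about (520,315) with its bar at (508,387). Possible mix-ups are the blue ring (295,223) and the yellow ring (343,202), which are decoys lying on the bench, and the slotted wood block (150,457). The worn laps I want are the grey ones on the unit.

```bash
python3 - <<'E'
from h import *
im=cv2.imread('pics/full_a.png')
c=cv2.resize(im[200:320,205:315],None,fx=5,fy=5,interpolation=cv2.INTER_CUBIC);cv2.imwrite('pics/c.png',c)
u=np.array([(270,262),(368,257),(373,354),(273,360)])/1.25
c=np.array([(477,260),(577,275),(563,374),(461,356)])/1.25
b=np.array([(483,383),(532,390)])/1.25
for n,p,z in(("unit",u,.045),("case",c,.071),("bar",b,.046)):
    q=w("top",p,z);print(n,q.round(4).tolist(),q.mean(0).round(4))
    r=cv2.minAreaRect(q[:,:2].astype(np.float32)) if len(q)>2 else 0;print(r)
E
```

```text
unit [[0.636, 0.3088, 0.045], [0.662, 0.1136, 0.045], [0.4679, 0.0864, 0.045], [0.4409, 0.2791, 0.045]] [0.5517 0.197  0.045 ]
((0.5519787669181824, 0.19756345450878143), (0.1973946988582611, 0.1968892216682434), 7.982454776763916)
case [[0.6661, -0.1029, 0.071], [0.6513, -0.3004, 0.071], [0.4554, -0.2781, 0.071], [0.4743, -0.0828, 0.071]] [ 0.5618 -0.191   0.071 ]
((0.5628263354301453, -0.19156798720359802), (0.19954684376716614, 0.19712911546230316), 84.467529296875)
bar [[0.4286, -0.1303, 0.046], [0.4227, -0.2252, 0.046]] [ 0.4256 -0.1778  0.046 ]
0
```

View pics/c.png

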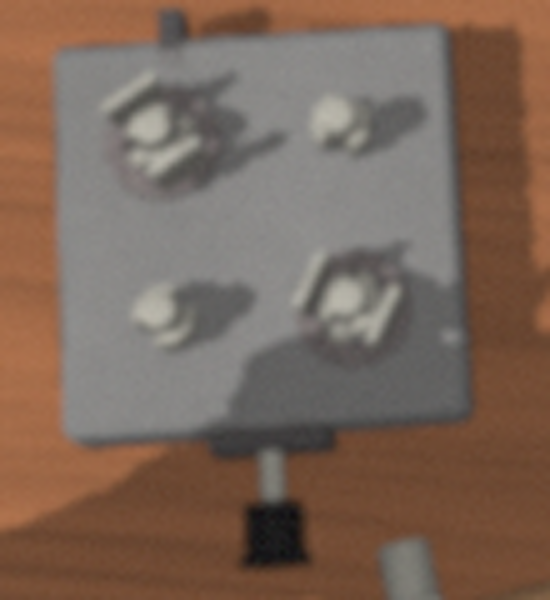

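```bash
cat >> h.py <<'E'
from scipy.spatial.transform import Rotation as Ro
def st():
    s=telemetry.observe();R=Ro.from_euler('xyz',s['tool_rot']).as_matrix()
    y=R[:,1];yaw=np.degrees(np.arctan2(y[1],y[0]))
    print('t%.1f'%s['clock'],'p',(s['position']*1e3).round(1),'jawyaw %.1f'%yaw,'x',R[:,0].round(3),'q',s['qpos'].round(2),'F',s['force'].round(1),'w%.1f'%(s['grip_width']*1e3))
    return s['position'],R,yaw
def goto(x,y,z,jy):
    "delta in mm and rotvec deg to TCP (mm) pointing down with jaw yaw jy (deg, mod 180)"
    p,R,yaw=st(); d=np.array([x,y,z])-p*1e3
    for k in(0,180):
        a=np.radians(jy+k);Y=np.array([np.cos(a),np.sin(a),0]);X=np.array([0,0,-1.]);T=np.c_[X,Y,np.cross(X,Y)]
        print(' d',d.round(1),'rot',np.degrees(Ro.from_matrix(T@R.T).as_rotvec()).round(1))
E
python3 -c "
from h import *
goto(425,-177,150,-6.2)"
```

```text
t0.1 p [258.6 568.7 230.8] jawyaw 65.5 x [-0.    -0.001 -1.   ] q [-1.21  0.52 -0.04  1.6   0.02  1.02 -0.11] F [-0.7  0.3  0.1] w85.7
 d [ 166.4 -745.7  -80.8] rot [  0.   -0.  -71.7]
 d [ 166.4 -745.7  -80.8] rot [1.000e-01 0.000e+00 1.083e+02]
```

Call:
{"op": "play_rows", "data": {"deltas": [[42,-38,0,0,0,-4,60],[42,-38,0,0,0,-4,60],[42,-38,0,0,0,-4,60],[42,-38,0,0,0,-4,60],[0,-42,0,0,0,-4,30],[0,-42,0,0,0,-4,30],[0,-42,0,0,0,-4,30],[0,-42,0,0,0,-4,30]]}}

```text
clock: 1.1
position: [0.4265, 0.2475, 0.2311]
tool_rot: [-1.632, 1.57, -2.62]
force: [0.8, -0.0, 0.7]
grip_width: 0.0298
```

Call:
{"op": "play_rows", "data": {"deltas": [[0,-42,0,0,0,-4,30],[0,-42,0,0,0,-4,30],[0,-42,0,0,0,-4,30],[0,-42,0,0,0,-4,30],[0,-42,0,0,0,-4,30],[0,-42,0,0,0,-4,30],[0,-42,0,0,0,-4,30],[0,-42,0,0,0,-4,30]]}}

```text
clock: 2.1
position: [0.4265, -0.0884, 0.2313]
tool_rot: [2.705, 1.571, 1.159]
force: [0.9, 0.4, 0.6]
grip_width: 0.0303
```

Call:
{"op": "play_rows", "data": {"deltas": [[0,-42,-30,0,0,-4,30],[0,-42,-30,0,0,-4,30],[0,0,-20,0,0,0,30],[0,0,0,0,0,0,30]]}}

```text
clock: 2.6
position: [0.4258, -0.1712, 0.1503]
tool_rot: [-1.585, 1.568, 3.014]
force: [-0.6, -0.6, 1.4]
grip_width: 0.0298
```

```bash
python3 -c "
from h import *
goto(425,-177,80,-6.2)
shot('top','d',(320,240,480,360),5)"
```

```text
t2.6 p [ 425.8 -171.2  150.3] jawyaw -6.5 x [-0.003  0.    -1.   ] q [-0.09  0.42  0.44  2.12 -0.28  0.66  0.43] F [-0.6 -0.6  1.4] w29.8
 d [ -0.8  -5.8 -70.3] rot [-0.  -0.2  0.3]
 d [ -0.8  -5.8 -70.3] rot [  -0.3    0.  -179.7]
```

View pics/d.png

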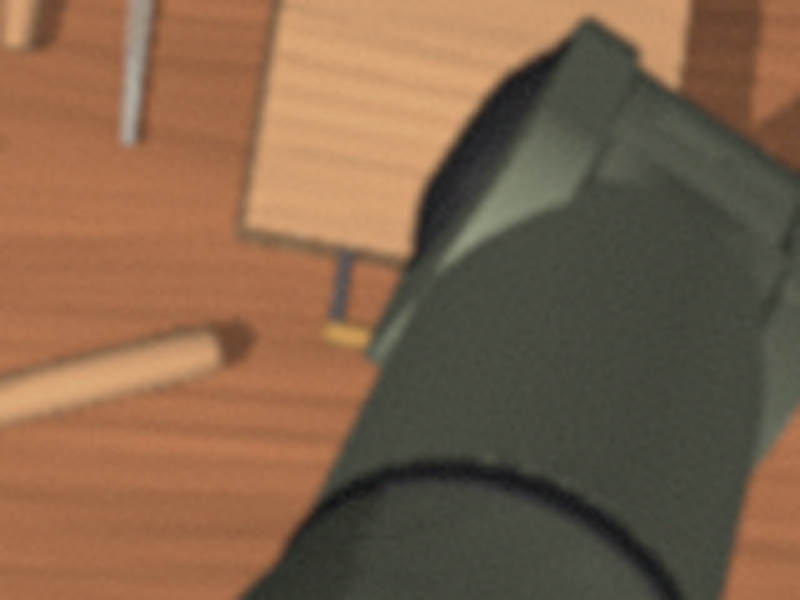

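Call:
{"op": "play_rows", "data": {"deltas": [[-1,-5,-30,0,0,0,30],[0,0,-30,0,0,0,30],[0,0,-30,0,0,0,30],[0,0,-20,0,0,0,30],[0,0,-12,0,0,0,30],[0,0,0,0,0,0,30]]}}

```text
clock: 3.4
position: [0.426, -0.1758, 0.0295]
tool_rot: [-3.076, 1.571, 1.524]
force: [0.1, 0.7, 0.1]
grip_width: 0.0299
```

Call:
{"op": "play_rows", "data": {"deltas": [[0,0,0,0,0,0,20],[0,0,0,0,0,0,10],[0,0,0,0,0,0,5],[0,0,0,0,0,0,5],[0,0,0,0,0,0,5]], "grip_force": 40}}

```text
clock: 4.03
position: [0.4251, -0.176, 0.0301]
tool_rot: [-2.123, 1.57, 2.477]
force: [-8.0, 1.5, 13.6]
grip_width: 0.0108
```

```bash
python3 -c "
from h import *
st()
shot('side','e',(260,140,480,280),3.5)"
```

```text
t4.0 p [ 425.1 -176.    30.1] jawyaw -6.5 x [-0.001  0.001 -1.   ] q [ 0.07  0.64  0.26  2.17 -0.44  0.38  0.57] F [-8.   1.5 13.6] w10.8
```

View pics/e.png

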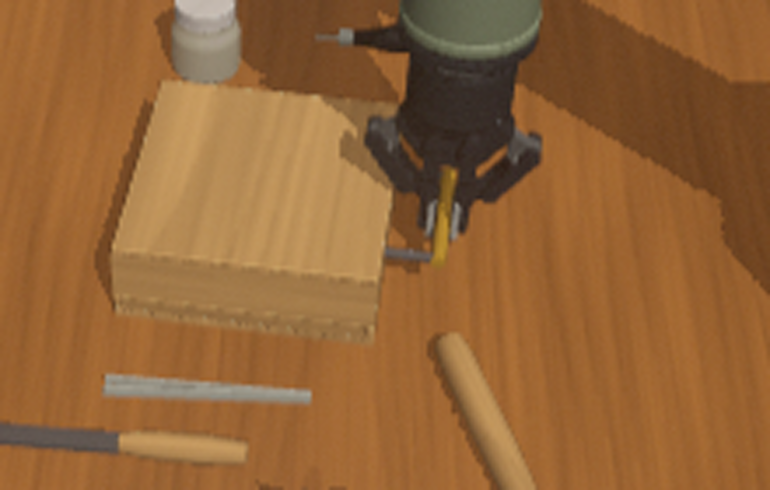

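```bash
python3 -c "
import numpy as np
r=237.4;f0=.11;a=np.radians(-6.2)
th=np.linspace(0,1.68,25)
P=np.c_[-r*np.cos(f0+th)*np.cos(a),-r*np.cos(f0+th)*np.sin(a),r*np.sin(f0+th)]
P=(P-P[0]).round(0);D=np.diff(P,axis=0)
print(D.astype(int).tolist(),P[-1])"
```

```text
[[2, 0, 16], [4, -1, 17], [5, 0, 16], [5, -1, 15], [7, -1, 15], [8, 0, 15], [9, -1, 14], [10, -1, 13], [10, -2, 13], [12, -1, 12], [12, -1, 11], [13, -2, 10], [14, -1, 9], [14, -2, 8], [15, -1, 8], [16, -2, 6], [15, -2, 5], [17, -1, 4], [16, -2, 2], [16, -2, 2], [17, -2, 0], [16, -2, 0], [17, -1, -2], [16, -2, -3]] [286. -31. 206.]
```

Call:
{"op": "play_rows", "data": {"deltas": [[2,0,16,0,0,0,5],[4,-1,17,0,0,0,5],[5,0,16,0,0,0,5],[5,-1,15,0,0,0,5],[7,-1,15,0,0,0,5],[8,0,15,0,0,0,5]]}}

```text
clock: 4.82
position: [0.4546, -0.179, 0.1239]
tool_rot: [-1.696, 1.567, 2.903]
force: [-9.3, -4.4, 1.6]
grip_width: 0.0103
```

```bash
python3 -c "
from h import *
st()"
```

```text
t4.8 p [ 454.6 -179.   123.9] jawyaw -6.5 x [-0.004  0.001 -1.   ] q [-0.06  0.51  0.41  2.06 -0.33  0.64  0.47] F [-9.3 -4.4  1.6] w10.3
```

Call:
{"op": "play_rows", "data": {"deltas": [[9,-1,14,0,0,0,5],[10,-1,13,0,0,0,5],[10,-2,13,0,0,0,5],[12,-1,12,0,0,0,5],[12,-1,11,0,0,0,5],[13,-2,10,0,0,0,5]]}}

```text
clock: 5.58
position: [0.52, -0.1864, 0.1978]
tool_rot: [-1.983, 1.565, 2.616]
force: [-25.0, 10.8, 30.8]
grip_width: 0.0107
```

Call:
{"op": "play_rows", "data": {"deltas": [[14,-1,9,0,0,0,5],[14,-2,8,0,0,0,5],[15,-1,8,0,0,0,5],[16,-2,6,0,0,0,5],[15,-2,5,0,0,0,5],[17,-1,4,0,0,0,5]]}}

```text
clock: 6.32
position: [0.6137, -0.1964, 0.2372]
tool_rot: [-0.155, 1.57, -1.839]
force: [-1.3, -4.4, -5.3]
grip_width: 0.0105
```

Call:
{"op": "play_rows", "data": {"deltas": [[16,-2,2,0,0,0,5],[16,-2,2,0,0,0,5],[17,-2,0,0,0,0,5],[16,-2,0,0,0,0,5],[17,-1,-2,0,0,0,5],[16,-2,-3,0,0,0,5],[0,0,0,0,0,0,5]]}}

```text
clock: 7.2
position: [0.7127, -0.2071, 0.236]
tool_rot: [1.184, 1.569, -0.499]
force: [1.8, 0.4, 3.0]
grip_width: 0.01
```

```bash
python3 -c "
from h import *
st()
shot('side','f',(200,60,480,270),2.8)"
```

```text
t7.2 p [ 712.7 -207.1  236. ] jawyaw -6.4 x [ 0.001 -0.001 -1.   ] q [-0.03  0.76  0.45  1.25 -0.33  1.2   0.32] F [1.8 0.4 3. ] w10.0
```

View pics/f.png

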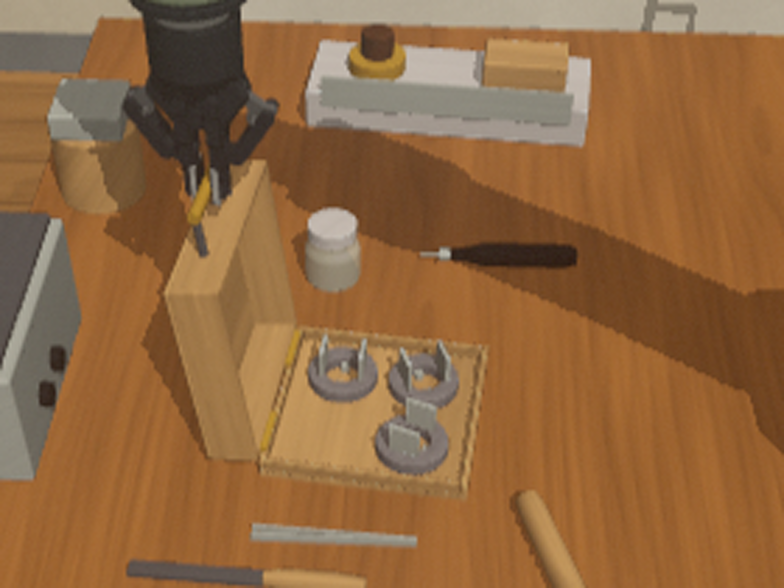

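The lid is nearly over and three fresh laps show in the case: back-right, front-right and front-left. The back-left slot is empty.

Call:
{"op": "play_rows", "data": {"deltas": [[16,-2,-4,0,0,0,5],[16,-2,-5,0,0,0,5],[10,-1,-4,0,0,0,5],[0,0,0,0,0,0,5]]}}

```text
clock: 7.75
position: [0.7543, -0.2117, 0.2224]
tool_rot: [1.962, 1.57, 0.279]
force: [2.3, 2.6, 2.7]
grip_width: 0.0105
```

Call:
{"op": "play_rows", "data": {"deltas": [[0,0,0,0,0,0,30],[0,0,0,0,0,0,40],[0,0,0,0,0,0,40],[0,0,20,0,0,0,40],[0,0,40,0,0,0,40]]}}

```text
clock: 8.38
position: [0.7533, -0.2119, 0.283]
tool_rot: [-1.637, 1.569, 2.962]
force: [-0.2, 0.1, -0.1]
grip_width: 0.0398
```

Call:
{"op": "play_rows", "data": {"deltas": [[-50,35,0,0,0,2,60],[-50,35,0,0,0,2,60],[-50,35,0,0,0,2,60],[-50,35,0,0,0,2,60],[-30,40,0,0,0,2,60],[-30,40,0,0,0,2,60],[-30,40,0,0,0,2,60],[-20,40,0,0,0,2,60]]}}

```text
clock: 9.38
position: [0.4448, 0.0878, 0.2839]
tool_rot: [1.989, 1.569, 0.584]
force: [1.4, 1.4, -0.1]
grip_width: 0.0598
```

Call:
{"op": "play_rows", "data": {"deltas": [[-20,40,0,0,0,2,60],[0,45,0,0,0,2,60],[0,45,0,0,0,2,60],[0,45,0,0,0,2,60],[0,45,0,0,0,2,60]]}}

```text
clock: 10.0
position: [0.4259, 0.3083, 0.2839]
tool_rot: [1.957, 1.569, 0.726]
force: [-0.6, -0.2, 0.3]
grip_width: 0.0598
```

```bash
python3 -c "
from h import *
st()
shot('top','g',(190,160,480,330),2.7)
shot('side','h')
im=cv2.imread('pics/full_g.png')
cv2.imwrite('pics/g1.png',cv2.resize(im[190:310,360:470],None,fx=5,fy=5,interpolation=cv2.INTER_CUBIC))
"
```

```text
t10.0 p [425.9 308.3 283.9] jawyaw 19.5 x [ 0.001  0.001 -1.   ] q [-0.93  0.31  0.24  1.81 -0.09  1.03 -0.31] F [-0.6 -0.2  0.3] w59.8
```

View pics/g.png

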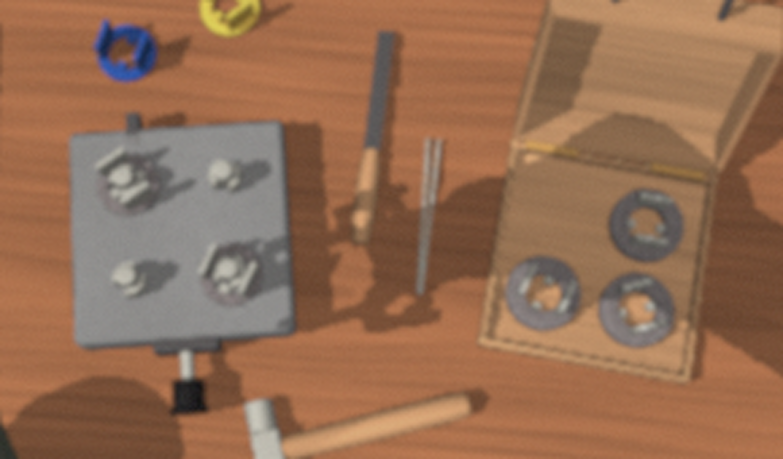

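Lid open on its stop. Top view: worn laps at g(127,180) and (230,270); fresh laps at g(647,225), (542,292) and (637,310). Next, enlarged case crop.

View pics/g1.png

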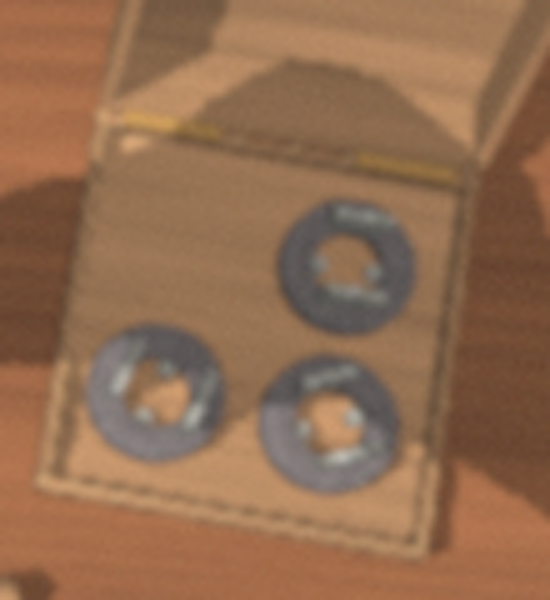

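```bash
python3 - <<'E'
from h import *
def lug(n,ls,s,off,z):
    p=np.array(ls,float).reshape(-1,2)/s+off; q=w(n,p,z)[:,:2]*1e3
    a=q[1]-q[0];b=q[3]-q[2]
    d=(q[2]+q[3]-q[0]-q[1])/2
    f=lambda v:np.degrees(np.arctan2(v[1],v[0]))%180
    print(q.mean(0).round(1),'lug dirs',f(a).round(1),f(b).round(1),'sep dir(jaw)',f(d).round(1),'sep',np.hypot(*d).round(1),np.hypot(*a).round(1))
lug("top",[102,107,153,76,150,172,198,140],5,(205,200),.089)
lug("top",[297,303,322,253,375,340,400,290],5,(205,200),.089)
c=np.array([552,197]);a=np.radians(8)
for i in(-45,45):
    for j in(-45,45): print(c+[i*np.cos(a)-j*np.sin(a),i*np.sin(a)+j*np.cos(a)])
E
```

```text
[591.5 248.5] lug dirs 127.2 129.5 sep dir(jaw) 40.9 sep 39.6 28.6
[515.1 145.3] lug dirs 159.3 158.9 sep dir(jaw) 69.1 sep 41.4 26.7
[513.70072645 146.17514736]
[501.17514736 235.29927355]
[602.82485264 158.70072645]
[590.29927355 247.82485264]
```

Worn lap positions agree with the unit geometry within 1.5 mm. Going for worn A at (591,248), jaw yaw 41.

```bash
python3 -c "
from h import *
goto(591,248,120,40.5)"
```

```text
t10.1 p [425.  311.3 283.3] jawyaw 19.8 x [ 0.001  0.002 -1.   ] q [-0.93  0.31  0.24  1.81 -0.09  1.03 -0.31] F [-0.8 -0.5 -0.5] w59.9
 d [ 166.   -63.3 -163.3] rot [-0.1  0.  20.7]
 d [ 166.   -63.3 -163.3] rot [   0.     0.2 -159.3]
```

Call:
{"op": "play_rows", "data": {"deltas": [[42,-16,-20,0,0,5,62],[42,-16,-40,0,0,5,62],[42,-16,-40,0,0,5.7,62],[40,-15,-40,0,0,5,62],[0,0,-18,0,0,0,62],[0,0,0,0,0,0,62]]}}

```text
clock: 10.85
position: [0.5911, 0.2434, 0.1242]
tool_rot: [-1.771, 1.569, -2.642]
force: [1.1, 0.2, 0.3]
grip_width: 0.062
```

```bash
python3 -c "
from h import *
goto(591,248,57,40.5)
shot('side','i',(270,260,420,380),5)"
```

```text
t10.8 p [591.1 243.4 124.2] jawyaw 40.1 x [-0.001 -0.001 -1.   ] q [-0.58  0.67  0.15  1.65 -0.13  0.83  0.32] F [1.1 0.2 0.3] w62.0
 d [ -0.1   4.6 -67.2] rot [ 0.  -0.1  0.4]
 d [ -0.1   4.6 -67.2] rot [-1.000e-01 -1.000e-01 -1.796e+02]
```

View pics/i.png

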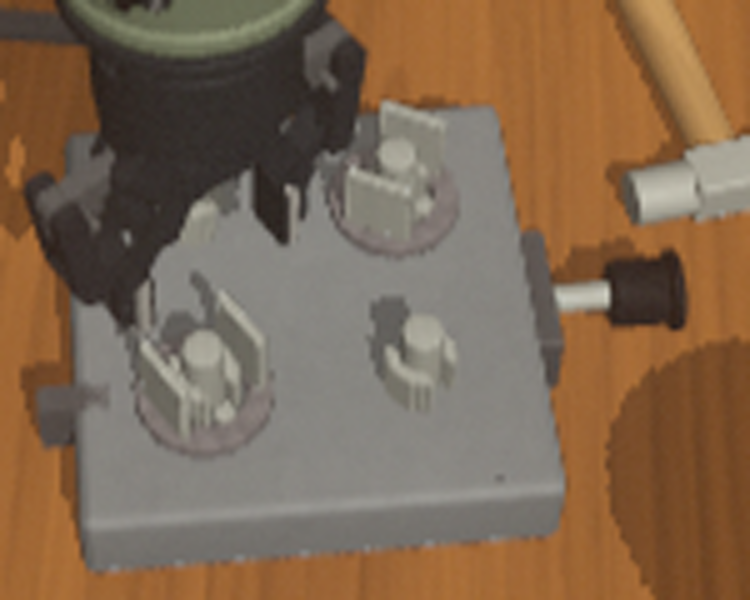

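Call:
{"op": "play_rows", "data": {"deltas": [[0,4,-20,0,0,0,62],[0,0,-20,0,0,0,62],[0,0,-15,0,0,0,62],[0,0,-10,0,0,0,62],[0,0,0,0,0,0,62]]}}

```text
clock: 11.52
position: [0.5912, 0.2475, 0.0586]
tool_rot: [-1.687, 1.57, -2.557]
force: [1.1, 0.1, 0.3]
grip_width: 0.0622
```

```bash
python3 -c "
from h import *
goto(591,248,57,40.5)
shot('side','j',(270,240,420,360),5)"
```

```text
t11.5 p [591.2 247.5  58.6] jawyaw 40.2 x [-0.001 -0.001 -1.   ] q [-0.58  0.76  0.13  1.68 -0.14  0.71  0.33] F [1.1 0.1 0.3] w62.2
 d [-0.2  0.5 -1.6] rot [ 0.  -0.1  0.3]
 d [-0.2  0.5 -1.6] rot [-1.000e-01 -1.000e-01 -1.797e+02]
```

View pics/j.png

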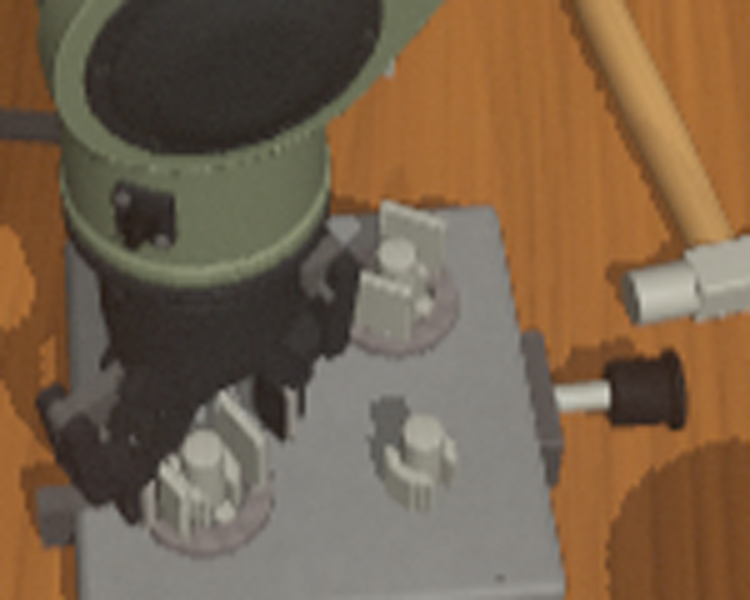

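Both fingers straddle the lugs. I've viewed 10 pictures so far. Closing and lifting.

Call:
{"op": "play_rows", "data": {"deltas": [[0,0,0,0,0,0,52],[0,0,0,0,0,0,40],[0,0,0,0,0,0,36],[0,0,0,0,0,0,36],[0,0,0,0,0,0,36]], "grip_force": 80}}

```text
clock: 12.2
position: [0.5923, 0.2482, 0.0604]
tool_rot: [1.325, 1.569, 0.455]
force: [1.3, 1.2, 6.2]
grip_width: 0.043
```

```bash
python3 -c "
from h import *
goto(591,248,57,40.5)"
```

```text
t12.2 p [592.3 248.2  60.4] jawyaw 40.2 x [ 0.002  0.001 -1.   ] q [-0.58  0.76  0.13  1.68 -0.14  0.71  0.33] F [1.3 1.2 6.2] w43.0
 d [-1.3 -0.2 -3.4] rot [-0.1  0.1  0.3]
 d [-1.3 -0.2 -3.4] rot [ 2.000e-01  1.000e-01 -1.797e+02]
```

Call:
{"op": "play_rows", "data": {"deltas": [[0,0,15,0,0,0,36],[0,0,20,0,0,0,36],[0,0,35,0,0,0,36],[0,0,45,0,0,0,36],[0,0,10,0,0,0,36]]}}

```text
clock: 12.82
position: [0.5925, 0.248, 0.1879]
tool_rot: [1.326, 1.567, 0.456]
force: [0.3, 1.3, -1.3]
grip_width: 0.0429
```

```bash
python3 -c "
from h import *
o=np.array([360,190])
for q in((347,267),(156,394),(330,425)): print((w('top',np.array(q)/5+o,.016)*1e3).round(1))
cs=np.array([(100,125),(472,180),(430,552),(42,487)])/5+o
q=w('top',cs,.022)*1e3;print(q.round(1),q.mean(0))
c=np.array([562,-191]);a=np.radians(-6.2)
for i in(-43,43):
  for j in(-43,43): print(i,j,c+[i*np.cos(a)-j*np.sin(a),i*np.sin(a)+j*np.cos(a)])
goto(608,-152,140,20)
shot('top','k')"
```

```text
[[ 598.2 -234.4   16. ]]
[[ 525.7 -141.    16. ]]
[[ 516.9 -228.7   16. ]]
[[ 660.8 -104.8   22. ]
 [ 647.1 -295.    22. ]
 [ 456.9 -279.    22. ]
 [ 473.8  -86.3   22. ]] [ 559.6618001  -191.27998034   22.        ]
-43 -43 [ 514.60753625 -229.10451916]
-43 43 [ 523.89548084 -143.60753625]
43 -43 [ 600.10451916 -238.39246375]
43 43 [ 609.39246375 -152.89548084]
t12.8 p [592.5 248.  187.9] jawyaw 40.2 x [ 0.004  0.002 -1.   ] q [-0.6   0.6   0.17  1.6  -0.12  0.94  0.31] F [ 0.3  1.3 -1.3] w42.9
 d [  15.5 -400.   -47.9] rot [ -0.1   0.2 -20.2]
 d [  15.5 -400.   -47.9] rot [-3.000e-01 -1.000e-01  1.598e+02]
```

Call:
{"op": "play_rows", "data": {"deltas": [[2,-40,0,0,0,-2,36],[2,-40,0,0,0,-2,36],[2,-40,0,0,0,-2,36],[2,-40,0,0,0,-2,36],[2,-40,0,0,0,-2,36],[1,-40,0,0,0,-2,36],[1,-40,-10,0,0,-2,36],[1,-40,-20,0,0,-2,36]]}}

```text
clock: 13.88
position: [0.6043, -0.0734, 0.1538]
tool_rot: [1.38, 1.571, 0.23]
force: [0.1, -0.2, -0.5]
grip_width: 0.0427
```

Call:
{"op": "play_rows", "data": {"deltas": [[1,-40,-20,0,0,-2,36],[1,-40,-20,0,0,-2,36],[0,0,-20,0,0,0,36],[0,0,-20,0,0,0,36],[0,0,-20,0,0,0,36],[0,0,-20,0,0,0,36],[0,0,0,0,0,0,36]]}}

```text
clock: 14.75
position: [0.6057, -0.1516, 0.0327]
tool_rot: [-2.108, 1.568, 2.957]
force: [-0.5, -0.0, -0.9]
grip_width: 0.043
```

```bash
python3 -c "
from h import *
goto(608,-152,22,20)"
```

```text
t14.8 p [ 605.7 -151.6   32.7] jawyaw 20.2 x [-0.002  0.    -1.   ] q [ 0.01  0.79  0.21  1.73 -0.24  0.64  0.71] F [-0.5 -0.  -0.9] w43.0
 d [  2.3  -0.4 -10.7] rot [-0.  -0.1 -0.2]
 d [  2.3  -0.4 -10.7] rot [  0.2  -0.  179.8]
```

Call:
{"op": "play_rows", "data": {"deltas": [[0,0,-6,0,0,0,36],[0,0,-4,0,0,0,36],[0,0,-1.5,0,0,0,36],[0,0,0,0,0,0,36]]}}

```text
clock: 15.25
position: [0.6066, -0.1522, 0.023]
tool_rot: [0.969, 1.571, -0.25]
force: [-0.5, 0.5, -0.5]
grip_width: 0.0427
```

Call:
{"op": "play_rows", "data": {"deltas": [[0,0,0,0,0,0,50],[0,0,0,0,0,0,58],[0,0,0,0,0,0,58],[0,0,30,0,0,0,58],[0,0,40,0,0,0,58],[0,0,40,0,0,0,58]]}}

```text
clock: 16.0
position: [0.6064, -0.1522, 0.1341]
tool_rot: [-1.609, 1.571, -2.828]
force: [-0.1, -0.5, -0.6]
grip_width: 0.0582
```

Call:
{"op": "play_rows", "data": {"deltas": [[-10,45,20,0,0,3,62],[-10,45,0,0,0,3,62],[-10,45,0,0,0,3,62],[-10,45,0,0,0,3,62],[-5,45,0,0,0,3,62],[-5,45,0,0,0,3,62],[-5,45,0,0,0,3,62],[-5,45,0,0,0,3,62]]}}

```text
clock: 17.0
position: [0.5462, 0.2092, 0.1531]
tool_rot: [0.992, 1.57, 0.193]
force: [0.0, -0.1, -0.8]
grip_width: 0.0618
```

```bash
python3 -c "
from h import *
st()
shot('top','l')
im=cv2.imread('pics/full_l.png')
a=cv2.resize(im[225:305,370:456],None,fx=4.5,fy=4.5,interpolation=cv2.INTER_CUBIC)
shot('side','m')
im=cv2.imread('pics/full_m.png')
b=cv2.resize(im[165:250,285:390],None,fx=3.8,fy=3.8,interpolation=cv2.INTER_CUBIC)
h=max(a.shape[0],b.shape[0]);print(a.shape,b.shape)
c=np.zeros((h,a.shape[1]+b.shape[1],3),np.uint8);c[:a.shape[0],:a.shape[1]]=a;c[:b.shape[0],a.shape[1]:]=b
cv2.imwrite('pics/lm.png',c)"
```

```text
t17.0 p [546.2 209.2 153.1] jawyaw 44.3 x [ 0.  0. -1.] q [-0.57  0.56  0.15  1.79 -0.11  0.8   0.4 ] F [ 0.  -0.1 -0.8] w61.8
(360, 387, 3) (323, 399, 3)
```

View pics/lm.png

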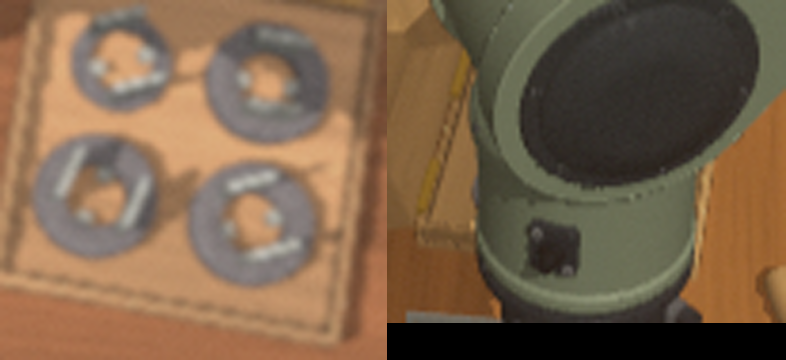

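```bash
python3 - <<'E'
from h import *
o=np.array([370,225])
f=lambda v:np.degrees(np.arctan2(v[1],v[0]))%180
for n,c,l in(("L1",(267,82),[260,32,312,45,243,103,298,112]),("L2",(97,195),[82,145,60,193,150,175,125,228]),("L3",(253,222),[228,190,280,173,250,262,300,240])):
    C=w("top",np.array(c)/4.5+o,.015)[0]*1e3
    q=w("top",np.array(l,float).reshape(-1,2)/4.5+o,.046)[:,:2]*1e3
    d=(q[2]+q[3]-q[0]-q[1])/2
    print(n,C.round(1),'lugs c',q.mean(0).round(1),'dirs',f(q[1]-q[0]).round(),f(q[3]-q[2]).round(),'jaw',f(d).round(1),np.hypot(*d).round(1))
E
```

```text
L1 [ 598.9 -234.4   15. ] lugs c [ 597.9 -234.3] dirs 80.0 85.0 jaw 169.7 40.1
L2 [ 527.1 -142.    15. ] lugs c [ 527.9 -141.7] dirs 159.0 158.0 jaw 68.0 40.0
L3 [ 518.8 -229.4   15. ] lugs c [ 517.8 -229.5] dirs 113.0 118.0 jaw 18.9 39.3
```

Call:
{"op": "play_rows", "data": {"deltas": [[0,-40,20,0,0,2,62],[0,-45,0,0,0,3,62],[0,-45,0,0,0,3,62],[-2,-45,0,0,0,3,62],[-4,-45,0,0,0,3,62],[-4,-45,0,0,0,3,62],[-4,-45,-20,0,0,3,62],[-4,-41,-30,0,0,4,62]]}}

```text
clock: 18.1
position: [0.5287, -0.1453, 0.1231]
tool_rot: [0.136, 1.569, -0.244]
force: [1.1, 0.2, -0.0]
grip_width: 0.062
```

Call:
{"op": "play_rows", "data": {"deltas": [[0,0,-30,0,0,0,62],[0,0,-30,0,0,0,62],[0,0,0,0,0,0,62]]}}

```text
clock: 18.48
position: [0.5272, -0.1434, 0.0615]
tool_rot: [-2.9, 1.568, 3.001]
force: [1.4, -0.6, 0.4]
grip_width: 0.0618
```

```bash
python3 -c "
from h import *
goto(527.5,-142,20,68.5)"
```

```text
t18.5 p [ 527.2 -143.4   61.5] jawyaw 68.1 x [-0.003  0.    -1.   ] q [ 0.12  0.65  0.05  1.93 -0.06  0.57  1.4 ] F [ 1.4 -0.6  0.4] w61.8
 d [  0.3   1.4 -41.5] rot [-0.  -0.2  0.4]
 d [  0.3   1.4 -41.5] rot [  -0.3    0.  -179.6]
```

Call:
{"op": "play_rows", "data": {"deltas": [[0,1,-20,0,0,0,60],[0,0,-14,0,0,0,60],[0,0,-7,0,0,0,60],[0,0,0,0,0,0,60]]}}

```text
clock: 18.98
position: [0.5285, -0.1423, 0.022]
tool_rot: [-2.656, 1.571, -3.037]
force: [-0.2, 0.1, -0.5]
grip_width: 0.0601
```

Call:
{"op": "play_rows", "data": {"deltas": [[0,0,0,0,0,0,50],[0,0,0,0,0,0,40],[0,0,0,0,0,0,36],[0,0,0,0,0,0,36],[0,0,0,0,0,0,36]]}}

```text
clock: 19.6
position: [0.5289, -0.1422, 0.0228]
tool_rot: [0.324, 1.57, -0.057]
force: [-1.7, 0.7, 10.8]
grip_width: 0.0427
```

Call:
{"op": "play_rows", "data": {"deltas": [[0,0,10,0,0,0,36],[0,0,25,0,0,0,36],[0,0,35,0,0,0,36],[0,0,40,0,0,0,36],[0,0,40,0,0,0,36]]}}

```text
clock: 20.23
position: [0.5283, -0.1422, 0.1739]
tool_rot: [0.263, 1.57, -0.119]
force: [-0.1, 0.2, -2.1]
grip_width: 0.0426
```

```bash
python3 -c "
from h import *
goto(591.5,248,128,40.2)"
```

```text
t20.2 p [ 528.3 -142.2  173.9] jawyaw 68.2 x [ 0.001 -0.    -1.   ] q [ 0.1   0.47  0.08  1.87 -0.05  0.8   1.39] F [-0.1  0.2 -2.1] w42.6
 d [ 63.2 390.2 -45.9] rot [  0.   0. -28.]
 d [ 63.2 390.2 -45.9] rot [ -0.   0. 152.]
```

Call:
{"op": "play_rows", "data": {"deltas": [[7,43,0,0,0,-3,36],[7,43,0,0,0,-3,36],[7,43,0,0,0,-3,36],[7,43,0,0,0,-3,36],[7,43,0,0,0,-3,36],[7,43,0,0,0,-3,36],[7,43,0,0,0,-3,36],[7,43,0,0,0,-3,36]]}}

```text
clock: 21.22
position: [0.5845, 0.2031, 0.1727]
tool_rot: [1.112, 1.57, 0.311]
force: [0.6, -0.2, -1.8]
grip_width: 0.0425
```

Call:
{"op": "play_rows", "data": {"deltas": [[7,43,0,0,0,-4,36],[0,3,-20,0,0,0,36],[0,0,-25,0,0,0,36],[0,0,0,0,0,0,36],[0,0,0,0,0,0,36]]}}

```text
clock: 21.85
position: [0.5919, 0.2473, 0.1279]
tool_rot: [1.106, 1.57, 0.235]
force: [0.9, -0.4, -0.9]
grip_width: 0.0428
```

```bash
python3 -c "
from h import *
goto(591.5,248,90,40.2)"
```

```text
t21.9 p [591.9 247.3 127.9] jawyaw 40.1 x [ 0.001  0.    -1.   ] q [-0.59  0.67  0.16  1.65 -0.14  0.83  0.33] F [ 0.9 -0.4 -0.9] w42.8
 d [ -0.4   0.7 -37.9] rot [-0.   0.   0.1]
 d [ -0.4   0.7 -37.9] rot [ 1.000e-01  0.000e+00 -1.799e+02]
```

Call:
{"op": "play_rows", "data": {"deltas": [[0,0,-15,0,0,0,36],[0,0,-15,0,0,0,36],[0,0,-6,0,0,0,36],[0,0,-5,0,0,0,36],[0,0,-4,0,0,0,36],[0,0,0,0,0,0,36]]}}

```text
clock: 22.6
position: [0.5919, 0.2482, 0.0819]
tool_rot: [1.378, 1.57, 0.508]
force: [3.6, 2.1, -3.7]
grip_width: 0.0425
```

```bash
python3 -c "
from h import *
goto(591.5,248,62,40.2)"
```

```text
t22.6 p [591.9 248.2  81.9] jawyaw 40.2 x [ 0.001  0.001 -1.   ] q [-0.59  0.73  0.15  1.67 -0.15  0.75  0.33] F [ 3.6  2.1 -3.7] w42.5
 d [ -0.4  -0.2 -19.9] rot [-0.   0.1  0. ]
 d [ -0.4  -0.2 -19.9] rot [ 1.0e-01  1.0e-01 -1.8e+02]
```

Call:
{"op": "play_rows", "data": {"deltas": [[0,0,-4,0,0,0,36],[0,0,-4,0,0,0,36],[0,0,0,0,0,0,36]]}}

```text
clock: 22.98
position: [0.592, 0.2483, 0.0737]
tool_rot: [1.422, 1.569, 0.552]
force: [5.8, 5.0, -4.0]
grip_width: 0.0429
```

```bash
python3 -c "
from h import *
st()"
```

```text
t23.0 p [592.  248.3  73.7] jawyaw 40.2 x [ 0.001  0.001 -1.   ] q [-0.58  0.74  0.15  1.67 -0.15  0.73  0.33] F [ 5.8  5.  -4. ] w42.9
```

Call:
{"op": "play_rows", "data": {"deltas": [[1,1,-4,0,0,0,36],[0,0,-4,0,0,0,36],[0,0,-2,0,0,0,36],[0,0,0,0,0,0,36]]}}

```text
clock: 23.48
position: [0.5923, 0.2486, 0.0636]
tool_rot: [-1.622, 1.57, -2.492]
force: [-0.6, 0.1, -1.5]
grip_width: 0.0427
```

```bash
python3 -c "
from h import *
st()"
```

```text
t23.5 p [592.3 248.6  63.6] jawyaw 40.2 x [-0.001 -0.    -1.   ] q [-0.58  0.76  0.14  1.67 -0.15  0.72  0.33] F [-0.6  0.1 -1.5] w42.7
```

Call:
{"op": "play_rows", "data": {"deltas": [[0,0,-2,0,0,0,36],[0,0,0,0,0,0,44],[0,0,0,0,0,0,56],[0,0,0,0,0,0,60],[0,0,20,0,0,0,60],[0,0,30,0,0,0,60],[0,0,40,0,0,0,60]]}}

```text
clock: 24.35
position: [0.5923, 0.2487, 0.1537]
tool_rot: [-1.449, 1.571, -2.318]
force: [1.0, -0.1, 1.1]
grip_width: 0.0601
```

Call:
{"op": "play_rows", "data": {"deltas": [[-19,-25,0,0,0,7,62],[-19,-25,0,0,0,7,62],[-19,-26,0,0,0,7,62],[-19,-26,0,0,0,7,62],[0,0,-30,0,0,0,62],[0,0,0,0,0,0,62]]}}

```text
clock: 25.1
position: [0.5161, 0.1464, 0.122]
tool_rot: [-2.304, 1.57, -2.685]
force: [0.3, 0.6, 1.0]
grip_width: 0.0621
```

```bash
python3 -c "
from h import *
goto(515,146,59,68.5)"
```

```text
t25.1 p [516.1 146.4 122. ] jawyaw 68.1 x [-0.001 -0.001 -1.   ] q [-0.41  0.53  0.03  1.93 -0.03  0.68  0.83] F [0.3 0.6 1. ] w62.1
 d [ -1.1  -0.4 -63. ] rot [ 0.  -0.1  0.4]
 d [ -1.1  -0.4 -63. ] rot [-1.000e-01 -0.000e+00 -1.796e+02]
```

Call:
{"op": "play_rows", "data": {"deltas": [[-1,0,-20,0,0,0,62],[0,0,-20,0,0,0,62],[0,0,-15,0,0,0,62],[0,0,-7,0,0,0,60],[0,0,0,0,0,0,60]]}}

```text
clock: 25.72
position: [0.5156, 0.1469, 0.06]
tool_rot: [-1.651, 1.571, -2.032]
force: [-0.5, -0.7, -0.3]
grip_width: 0.0599
```

Call:
{"op": "play_rows", "data": {"deltas": [[0,0,0,0,0,0,50],[0,0,0,0,0,0,40],[0,0,0,0,0,0,36],[0,0,0,0,0,0,36],[0,0,0,0,0,0,36]]}}

```text
clock: 26.35
position: [0.5159, 0.1469, 0.0608]
tool_rot: [0.75, 1.57, 0.369]
force: [-2.3, -0.2, 10.2]
grip_width: 0.0428
```

```bash
python3 -c "
from h import *
st()"
```

```text
t26.4 p [515.9 146.9  60.8] jawyaw 68.2 x [ 0.001  0.    -1.   ] q [-0.41  0.63  0.03  1.96 -0.03  0.55  0.83] F [-2.3 -0.2 10.2] w42.8
```

Call:
{"op": "play_rows", "data": {"deltas": [[0,0,15,0,0,0,36],[0,0,25,0,0,0,36],[0,0,40,0,0,0,36],[0,0,40,0,0,0,36],[1,-36,0,0,0,0,36],[2,-36,0,0,0,0,36],[1,-36,0,0,0,0,36],[2,-36,0,0,0,0,36]]}}

```text
clock: 27.35
position: [0.5214, 0.0016, 0.181]
tool_rot: [0.54, 1.57, 0.159]
force: [-0.3, -0.3, -1.0]
grip_width: 0.0432
```

Call:
{"op": "play_rows", "data": {"deltas": [[1,-36,0,0,0,0,36],[1,-36,-20,0,0,0,36],[1,-36,-30,0,0,0,36],[1,-36,-30,0,0,0,36],[0,0,-30,0,0,0,36],[0,0,-30,0,0,0,36],[0,0,-10,0,0,0,36],[0,0,0,0,0,0,36]]}}

```text
clock: 28.35
position: [0.5256, -0.1412, 0.0304]
tool_rot: [-2.858, 1.571, 3.044]
force: [1.4, -0.2, -0.8]
grip_width: 0.0428
```

```bash
python3 -c "
from h import *
goto(526,-143,22,68)"
```

```text
t28.4 p [ 525.6 -141.2   30.4] jawyaw 68.2 x [-0.  0. -1.] q [ 0.12  0.7   0.05  1.95 -0.07  0.5   1.4 ] F [ 1.4 -0.2 -0.8] w42.8
 d [ 0.4 -1.8 -8.4] rot [-0.  -0.  -0.2]
 d [ 0.4 -1.8 -8.4] rot [  0.   -0.  179.8]
```

Call:
{"op": "play_rows", "data": {"deltas": [[0,0,-5,0,0,0,36],[0,0,-3.5,0,0,0,36],[0,0,0,0,0,0,36],[0,0,0,0,0,0,50],[0,0,0,0,0,0,60],[0,0,0,0,0,0,60],[0,0,30,0,0,0,60],[0,0,40,0,0,0,60]]}}

```text
clock: 29.35
position: [0.5249, -0.1411, 0.0916]
tool_rot: [-2.931, 1.569, 2.971]
force: [1.0, -0.2, 0.3]
grip_width: 0.0599
```

Call:
{"op": "play_rows", "data": {"deltas": [[-4,44,40,0,0,-3,62],[-4,44,20,0,0,-3,62],[-4,44,0,0,0,-3,62],[0,44,0,0,0,-3,62],[0,44,0,0,0,-3,62],[0,44,0,0,0,-3,62],[0,44,0,0,0,-3,62],[0,44,0,0,0,-3,62]]}}

```text
clock: 30.35
position: [0.5133, 0.2123, 0.1514]
tool_rot: [0.853, 1.571, 0.051]
force: [0.9, -0.0, -0.3]
grip_width: 0.0619
```

```bash
cat > cmp.py <<'E'
from h import *
import sys
def tile(f,boxes,s):
    im=cv2.imread(f); return [cv2.resize(im[b:d,a:c],None,fx=s,fy=s,interpolation=cv2.INTER_CUBIC) for a,b,c,d in boxes]
E
python3 -c "
from h import *
st()
shot('top','n');shot('side','n2')
A=cv2.imread('pics/full_l.png').astype(float);B=cv2.imread('pics/full_n.png').astype(float)
for n,(u,v) in dict(L1=(429,243),L3=(426,274),WA=(396,239),WB=(392,268)).items():
    print(n,abs(A-B)[v-15:v+16,u-15:u+16].mean().round(1))
im=cv2.imread('pics/full_n.png')
cv2.imwrite('pics/n.png',cv2.resize(im[190:310,200:460],None,fx=3.05,fy=3.05,interpolation=cv2.INTER_CUBIC))
"
```

```text
t30.4 p [513.3 212.3 151.4] jawyaw 44.1 x [ 0.  0. -1.] q [-0.63  0.52  0.18  1.87 -0.13  0.76  0.39] F [ 0.9 -0.  -0.3] w61.9
L1 12.7
L3 1.6
WA 16.4
WB 14.8
```

View pics/n.png

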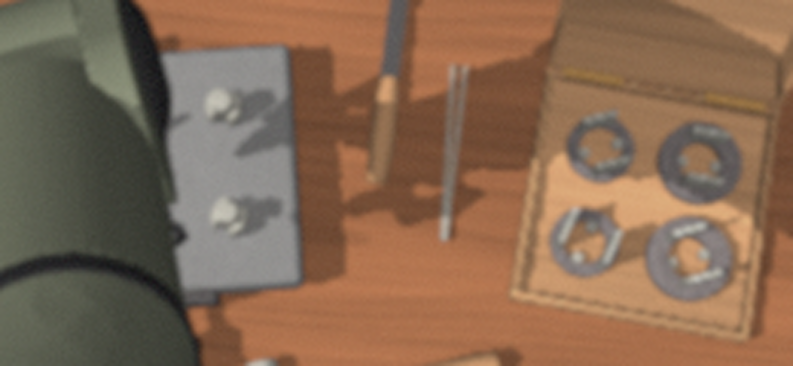

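Both worn laps lie flat in the case, and the two remaining fresh laps are where they were. I've viewed 12 pictures. Next is L3.

Call:
{"op": "play_rows", "data": {"deltas": [[1,-44,20,0,0,-2,62],[1,-44,0,0,0,-2,62],[1,-44,0,0,0,-2,62],[1,-44,0,0,0,-2,62],[1,-44,0,0,0,-2,62],[0,-44,0,0,0,-2,62],[0,-44,0,0,0,-2,62],[0,-44,-10,0,0,-2,62]]}}

```text
clock: 31.45
position: [0.5185, -0.143, 0.1618]
tool_rot: [0.98, 1.569, -0.1]
force: [0.9, -0.2, -1.0]
grip_width: 0.0621
```

Call:
{"op": "play_rows", "data": {"deltas": [[0,-44,-20,0,0,-3,62],[0,-44,-20,0,0,-3,62],[0,0,-30,0,0,0,62],[0,0,-30,0,0,0,62],[0,0,0,0,0,0,62]]}}

```text
clock: 32.08
position: [0.5171, -0.2291, 0.0599]
tool_rot: [-2.253, 1.567, 2.847]
force: [-0.1, 0.3, 1.9]
grip_width: 0.0618
```

```bash
python3 -c "
from h import *
goto(518.5,-229.5,21,22)"
```

```text
t32.1 p [ 517.1 -229.1   59.9] jawyaw 22.2 x [-0.003  0.001 -1.   ] q [ 0.14  0.69  0.25  1.89 -0.28  0.6   0.95] F [-0.1  0.3  1.9] w61.8
 d [  1.4  -0.4 -38.9] rot [-0.1 -0.2 -0.2]
 d [  1.4  -0.4 -38.9] rot [ 3.000e-01 -1.000e-01  1.798e+02]
```

Call:
{"op": "play_rows", "data": {"deltas": [[1,0,-18,0,0,0,60],[0,0,-14,0,0,0,60],[0,0,-7,0,0,0,60],[0,0,0,0,0,0,60]]}}

```text
clock: 32.58
position: [0.5193, -0.2291, 0.0221]
tool_rot: [-2.228, 1.57, 2.872]
force: [-1.0, 0.3, -0.2]
grip_width: 0.0596
```

Call:
{"op": "play_rows", "data": {"deltas": [[0,0,0,0,0,0,50],[0,0,0,0,0,0,40],[0,0,0,0,0,0,36],[0,0,0,0,0,0,36],[0,0,0,0,0,0,36]]}}

```text
clock: 33.2
position: [0.5198, -0.2294, 0.0233]
tool_rot: [0.952, 1.57, -0.232]
force: [-1.8, 1.5, 9.7]
grip_width: 0.0432
```

Call:
{"op": "play_rows", "data": {"deltas": [[0,0,10,0,0,0,36],[0,0,25,0,0,0,36],[0,0,35,0,0,0,36],[0,0,40,0,0,0,36],[0,0,40,0,0,0,36],[0,0,0,0,0,0,36]]}}

```text
clock: 33.95
position: [0.5208, -0.2298, 0.1757]
tool_rot: [0.916, 1.566, -0.268]
force: [0.0, 0.5, -1.6]
grip_width: 0.0423
```

```bash
python3 -c "
from h import *
goto(515.5,147,130,68.2)"
```

```text
t34.0 p [ 520.8 -229.8  175.7] jawyaw 22.2 x [ 0.005 -0.001 -1.   ] q [ 0.08  0.52  0.33  1.82 -0.22  0.83  0.9 ] F [ 0.   0.5 -1.6] w42.3
 d [ -5.3 376.8 -45.7] rot [-0.   0.3 46. ]
 d [ -5.3 376.8 -45.7] rot [ 4.00e-01  1.00e-01 -1.34e+02]
```

Call:
{"op": "play_rows", "data": {"deltas": [[-1,42,0,0,0,5,36],[0,42,0,0,0,5,36],[-1,42,0,0,0,5,36],[0,42,0,0,0,5,36],[-1,42,0,0,0,5,36],[0,42,0,0,0,5,36],[-1,42,0,0,0,5,36],[0,42,0,0,0,5,36]]}}

```text
clock: 34.95
position: [0.5149, 0.1081, 0.1721]
tool_rot: [-2.433, 1.57, -2.915]
force: [0.4, -1.1, -0.8]
grip_width: 0.0429
```

Call:
{"op": "play_rows", "data": {"deltas": [[-1,41,0,0,0,6,36],[0,0,-20,0,0,0,36],[0,0,-25,0,0,0,36],[0,0,0,0,0,0,36],[0,0,0,0,0,0,36]]}}

```text
clock: 35.58
position: [0.5147, 0.1477, 0.128]
tool_rot: [0.555, 1.57, 0.174]
force: [-0.3, 0.9, -0.9]
grip_width: 0.0425
```

```bash
python3 -c "
from h import *
goto(515.5,147,90,68.2)"
```

```text
t35.6 p [514.7 147.7 128. ] jawyaw 68.2 x [ 0.  0. -1.] q [-0.45  0.52  0.07  1.93 -0.06  0.69  0.85] F [-0.3  0.9 -0.9] w42.5
 d [  0.8  -0.7 -38. ] rot [-0.  0.  0.]
 d [  0.8  -0.7 -38. ] rot [   0.    0. -180.]
```

Call:
{"op": "play_rows", "data": {"deltas": [[1,-1,-15,0,0,0,36],[0,0,-15,0,0,0,36],[0,0,-6,0,0,0,36],[0,0,-5,0,0,0,36],[0,0,-4,0,0,0,36],[0,0,0,0,0,0,36]]}}

```text
clock: 36.33
position: [0.5169, 0.1465, 0.0817]
tool_rot: [0.421, 1.568, 0.04]
force: [9.4, -1.3, -8.5]
grip_width: 0.0424
```

Call:
{"op": "play_rows", "data": {"deltas": [[0,0,-4,0,0,0,36],[0,0,-3,0,0,0,36],[0,0,0,0,0,0,36]]}}

```text
clock: 36.7
position: [0.5169, 0.1466, 0.0749]
tool_rot: [0.477, 1.568, 0.096]
force: [10.1, -0.1, -7.3]
grip_width: 0.043
```

```bash
python3 -c "
from h import *
st()"
```

```text
t36.7 p [516.9 146.6  74.9] jawyaw 68.1 x [ 0.003  0.    -1.   ] q [-0.43  0.61  0.06  1.96 -0.06  0.57  0.86] F [10.1 -0.1 -7.3] w43.0
```

Call:
{"op": "play_rows", "data": {"deltas": [[1.5,0,-4,0,0,0,36],[0,0,-4,0,0,0,36],[0,0,-4,0,0,0,36],[0,0,-1.5,0,0,0,36],[0,0,0,0,0,0,36]]}}

```text
clock: 37.33
position: [0.5174, 0.1466, 0.0623]
tool_rot: [0.424, 1.57, 0.043]
force: [0.9, -3.1, 12.0]
grip_width: 0.0432
```

```bash
python3 -c "
from h import *
st()"
```

```text
t37.3 p [517.4 146.6  62.3] jawyaw 68.2 x [ 0.001  0.    -1.   ] q [-0.43  0.63  0.06  1.96 -0.07  0.55  0.86] F [ 0.9 -3.1 12. ] w43.2
```

Call:
{"op": "play_rows", "data": {"deltas": [[0,0,0,0,0,0,44],[0,0,0,0,0,0,56],[0,0,0,0,0,0,60],[0,0,20,0,0,0,60],[0,0,40,0,0,0,60],[0,0,50,0,0,0,60]]}}

```text
clock: 38.08
position: [0.5162, 0.1467, 0.1723]
tool_rot: [-2.449, 1.569, -2.83]
force: [-0.3, -0.2, 0.8]
grip_width: 0.0598
```

Call:
{"op": "play_rows", "data": {"deltas": [[9,-42,0,0,0,-8,62],[9,-42,0,0,0,-9,62],[9,-42,0,0,0,-9,62],[9,-42,0,0,0,-9,62],[9,-42,0,0,0,-9,62],[9,-42,0,0,0,-9,62],[9,-42,0,0,0,-9,62],[9,-42,-20,0,0,-8,62]]}}

```text
clock: 39.08
position: [0.5898, -0.1904, 0.1525]
tool_rot: [1.558, 1.569, -0.049]
force: [1.1, 0.0, 0.1]
grip_width: 0.0622
```

Call:
{"op": "play_rows", "data": {"deltas": [[9,-42,-30,0,0,-8,62],[0,-3,-30,0,0,0,62],[0,0,-20,0,0,0,62],[0,0,0,0,0,0,62]]}}

```text
clock: 39.58
position: [0.5974, -0.2331, 0.0707]
tool_rot: [-1.858, 1.568, 2.684]
force: [0.1, -0.3, 0.3]
grip_width: 0.0617
```

```bash
python3 - <<'E'
from h import *
goto(598.5,-234.4,21,-9.5)
shot('side','o');shot('top','o2')
C=(501.5,236,0);D=(603.5,159.5,0)
T=[]
for cam_,f in(("side","o"),("top","o2")):
    im=cv2.imread('pics/full_%s.png'%f)
    for s in(C,D):
        u,v=px(cam_,[[s[0]/1e3,s[1]/1e3,.062]])[0]
        M=np.array([[12,0,195-12*u],[0,12,145-12*v]])
        t=cv2.warpAffine(im,M,(390,290),flags=cv2.INTER_CUBIC)
        T.append(t); print(cam_,u,v)
cv2.imwrite('pics/o.png',np.vstack([np.hstack(T[:2]),np.hstack(T[2:])]))
E
```

```text
t39.6 p [ 597.4 -233.1   70.7] jawyaw -9.8 x [-0.002  0.001 -1.   ] q [ 0.03  0.79  0.39  1.68 -0.4   0.76  0.44] F [ 0.1 -0.3  0.3] w61.7
 d [  1.1  -1.3 -49.7] rot [-0.1 -0.1  0.3]
 d [  1.1  -1.3 -49.7] rot [-2.000e-01  1.000e-01 -1.797e+02]
side 354.9606894594481 331.30565099445283
side 308.8753732714133 298.57669834445795
top 237.79237119486282 263.71366529919294
top 273.3692420892572 225.26123512052436
```

View pics/o.png

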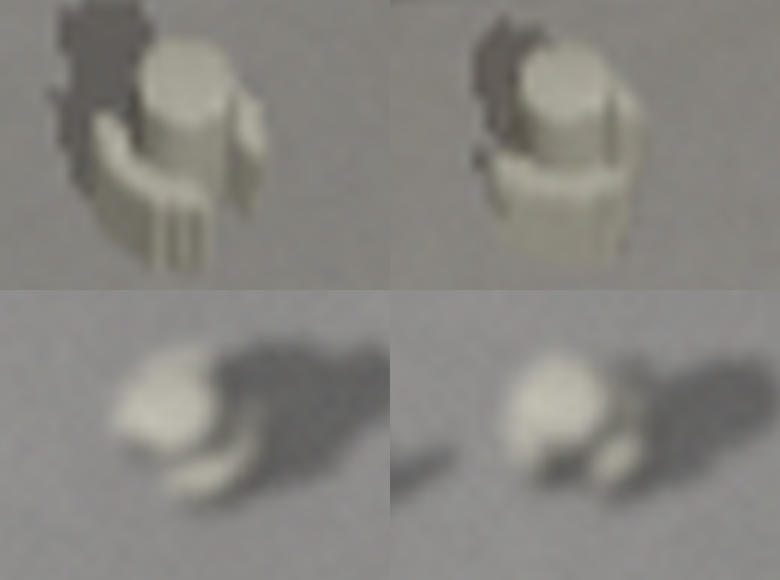

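```bash
python3 - <<'E'
from h import *
from scipy.optimize import minimize
im=cv2.imread('pics/full_o.png'); g=cv2.cvtColor(im,cv2.COLOR_BGR2GRAY).astype(float)
ims={'side':g,'top':cv2.cvtColor(cv2.imread('pics/full_o2.png'),cv2.COLOR_BGR2GRAY).astype(float)}
for n in ims: ims[n]=cv2.warpAffine(ims[n],np.float32([[1,0,0],[0,1,0]]),(640,480))
def masks(n,s,yaw,dx,dy,K=8):
    # label image: crescents top (2), core top/side (1), keyway floor
    u0,v0=px(n,[[s[0]/1e3,s[1]/1e3,.062]])[0].round()-20
    out=[np.zeros((40*K,40*K),np.uint8) for _ in range(2)]
    c=np.array([s[0]+dx,s[1]+dy])
    def P(q,z):
        q=np.array(q)+c; p=px(n,np.c_[q,np.full(len(q),z)]/1e3); return (((p-[u0,v0]+.5)*K)).astype(np.int32)
    a0=np.arcsin(6/14);b0=np.arcsin(6/9.)
    for h in(0,np.pi):
        o=np.linspace(a0,np.pi-a0,20)+h+yaw; i=np.linspace(np.pi-b0,b0,12)+h+yaw
        q=np.r_[14*np.c_[np.cos(o),np.sin(o)],9*np.c_[np.cos(i),np.sin(i)]]
        cv2.fillPoly(out[0],[P(q,67)],1)
        for k in range(19):  # side walls
            w_=14*np.c_[np.cos(o[k:k+2]),np.sin(o[k:k+2])]
            cv2.fillPoly(out[1],[np.r_[P(w_,67),P(w_[::-1],45)]],1)
        for e in(0,-1):
            pass
    t=np.linspace(0,2*np.pi,30);q=9*np.c_[np.cos(t),np.sin(t)]
    core=np.zeros_like(out[0])
    cv2.fillConvexPoly(core,cv2.convexHull(np.r_[P(q,85),P(q,67)]),1)
    out[0][core>0]=0
    out=[cv2.resize(m.astype(np.float32),(40,40),interpolation=cv2.INTER_AREA) for m in (out[0],np.maximum(out[1],0)*(1-out[0])*(1-core),core)]
    return out,int(u0),int(v0)
def cost(s,yaw,dx,dy):
    r=0
    for n in ims:
        m,u,v=masks(n,s,yaw,dx,dy)
        t=ims[n][v:v+40,u:u+40]
        sel=(cv2.dilate(sum(m),np.ones((7,7)))>0)
        A=np.c_[np.ones(sel.sum()),*[x[sel] for x in m]]
        x,res,_,_=np.linalg.lstsq(A,t[sel],rcond=None)
        r+=((A@x-t[sel])**2).mean()
    return r
for nm,s in(("C",(501.5,236)),("D",(603.5,159.5))):
    best=min((cost(s,np.radians(y),dx,dy),y,dx,dy) for y in range(0,180,15) for dx in(-2,0,2) for dy in(-2,0,2))
    R=[]
    for y in range(best[1]-18,best[1]+19,3):
        R.append(min((cost(s,np.radians(y),dx,dy),y,dx,dy) for dx in(best[2]-1,best[2],best[2]+1) for dy in(best[3]-1,best[3],best[3]+1)))
    R.sort();print(nm,[(round(float(a),1),*b) for a,*b in R[:4]])
    b=R[0]
    t=cv2.cvtColor(ims['side'].astype(np.uint8),cv2.COLOR_GRAY2BGR)
# direct point estimate
def ang(pts,c,s):
    u,v=px("side",[[s[0]/1e3,s[1]/1e3,.062]])[0]
    q=w("side",(np.array(pts)-[195,145])/12+[u,v],.067)[:,:2]*1e3-c
    print(np.degrees(np.arctan2(q[:,1],q[:,0])).round(),np.hypot(*q.T).round(1))
ang([(97,112),(212,195),(265,150),(238,82)],np.array([501.5,236]),(501.5,236))
ang([(100,160),(242,170),(250,150),(230,85)],np.array([603.5,159.5]),(603.5,159.5))
E
```

```text
Traceback (most recent call last):
  File "h.py", line 6, in px
    K,r,t=cam(n); return cv2.projectPoints(np.array(P,float).reshape(-1,1,3),r,t,K,None)[0].reshape(-1,2)
          ~~~^^^
  File "h.py", line 4, in cam
    c=vision.camera_info(n); return np.array(c["mtx"],float),np.array(c["rvec"],float),np.array(c["tvec"],float)
ValueError: time passes only in moves, steps and waits
```

```bash
sed -i 's/^def cam(n):/from functools import lru_cache\n@lru_cache(None)\ndef cam(n):/' h.py
cat > fit.py <<'E'
from h import *
ims={n:cv2.imread('pics/full_%s.png'%f,0).astype(float) for n,f in(('side','o'),('top','o2'))}
def masks(n,s,yaw,dx,dy,K=8):
    u0,v0=px(n,[[s[0]/1e3,s[1]/1e3,.062]])[0].round()-20
    z=lambda:np.zeros((40*K,40*K),np.uint8)
    top,wall,core=z(),z(),z(); c=np.array([s[0]+dx,s[1]+dy])
    def P(q,h):
        p=px(n,np.c_[np.array(q)+c,np.full(len(q),h)]/1e3); return ((p-[u0,v0]+.5)*K).astype(np.int32)
    a0=np.arcsin(6/14);b0=np.arcsin(6/9.)
    for h in(0,np.pi):
        o=np.linspace(a0,np.pi-a0,16)+h+yaw; i=np.linspace(np.pi-b0,b0,10)+h+yaw
        O=14*np.c_[np.cos(o),np.sin(o)]
        cv2.fillPoly(top,[P(np.r_[O,9*np.c_[np.cos(i),np.sin(i)]],67)],1)
        A,B=P(O,67),P(O,45)
        for k in range(15): cv2.fillConvexPoly(wall,cv2.convexHull(np.r_[A[k:k+2],B[k:k+2]]),1)
    t=np.linspace(0,2*np.pi,30);q=9*np.c_[np.cos(t),np.sin(t)]
    cv2.fillConvexPoly(core,cv2.convexHull(np.r_[P(q,85),P(q,67)]),1)
    top[core>0]=0; wall[(core>0)|(top>0)]=0
    return [cv2.resize(m.astype(np.float32),(40,40),interpolation=cv2.INTER_AREA) for m in(top,wall,core)],int(u0),int(v0)
def cost(s,y,dx,dy):
    r=0
    for n in ims:
        m,u,v=masks(n,s,np.radians(y),dx,dy); t=ims[n][v:v+40,u:u+40]
        sel=cv2.dilate(sum(m),np.ones((7,7)))>0
        A=np.c_[np.ones(sel.sum()),*[x[sel] for x in m]]
        x=np.linalg.lstsq(A,t[sel],rcond=None)[0]; r+=((A@x-t[sel])**2).mean()
    return r
for nm,s in(("C",(501.5,236)),("D",(603.5,159.5))):
    b=min((cost(s,y,dx,dy),y,dx,dy) for y in range(0,180,15) for dx in(-2,0,2) for dy in(-2,0,2))
    R=sorted(min((cost(s,y,dx,dy),y,dx,dy) for dx in(b[2]-1,b[2],b[2]+1) for dy in(b[3]-1,b[3],b[3]+1)) for y in range(b[1]-18,b[1]+19,3))
    print(nm,[(round(float(a),1),*c) for a,*c in R[:5]])
def ang(pts,s):
    u,v=px("side",[[s[0]/1e3,s[1]/1e3,.062]])[0]
    q=w("side",(np.array(pts)-[195,145])/12+[u,v],.067)[:,:2]*1e3-s
    print(np.degrees(np.arctan2(q[:,1],q[:,0])).round(),np.hypot(*q.T).round(1))
ang([(97,112),(212,195),(265,150),(238,82)],(501.5,236))
ang([(100,160),(242,170),(250,150),(230,85)],(603.5,159.5))
E
timeout 200 python3 fit.py
```

```text
C [(507.8, 132, 1, 3), (511.8, 141, 1, 3), (512.0, 135, 1, 3), (513.0, 138, 1, 3), (513.0, 144, 1, 3)]
D [(457.4, 165, 1, 3), (457.6, 174, 3, 3), (458.1, 171, 3, 3), (459.0, 168, 2, 3), (459.3, 177, 3, 3)]
[  -8.  103.  164. -125.] [17.3 13.  12.3 12.2]
[  25.  138.  159. -119.] [18.2 12.6 11.2 11.7]
```

C's keyway axis is at about 132° by three estimates, so the jaw yaw there is 42. C's position from the two fitted spindles is (503.7,235.6). 13 pictures viewed. Now taking L1.

Call:
{"op": "play_rows", "data": {"deltas": [[1,-1,-20,0,0,0,60],[0,0,-15,0,0,0,60],[0,0,-10,0,0,0,60],[0,0,-4,0,0,0,60],[0,0,0,0,0,0,60]]}}

```text
clock: 40.3
position: [0.599, -0.2353, 0.0228]
tool_rot: [-0.934, 1.571, -2.676]
force: [0.6, 0.4, 0.5]
grip_width: 0.0598
```

Call:
{"op": "play_rows", "data": {"deltas": [[0,0,0,0,0,0,50],[0,0,0,0,0,0,40],[0,0,0,0,0,0,36],[0,0,0,0,0,0,36],[0,0,0,0,0,0,36]]}}

```text
clock: 40.92
position: [0.5995, -0.2354, 0.0239]
tool_rot: [1.476, 1.57, -0.266]
force: [-2.2, 0.9, 9.7]
grip_width: 0.0433
```

Call:
{"op": "play_rows", "data": {"deltas": [[0,0,10,0,0,0,36],[0,0,25,0,0,0,36],[0,0,35,0,0,0,36],[0,0,40,0,0,0,36],[0,0,40,0,0,0,36],[0,0,0,0,0,0,36]]}}

```text
clock: 41.68
position: [0.6003, -0.2358, 0.1765]
tool_rot: [1.468, 1.566, -0.275]
force: [0.8, -0.2, -1.9]
grip_width: 0.0431
```

```bash
python3 -c "
from h import *
goto(503.7,235.6,128,42)"
```

```text
t41.7 p [ 600.3 -235.8  176.5] jawyaw -9.8 x [ 0.005 -0.001 -1.   ] q [-0.01  0.66  0.46  1.62 -0.34  0.94  0.4 ] F [ 0.8 -0.2 -1.9] w43.1
 d [-96.6 471.4 -48.5] rot [-0.1  0.3 51.8]
 d [-96.6 471.4 -48.5] rot [ 4.000e-01  1.000e-01 -1.282e+02]
```

Call:
{"op": "play_rows", "data": {"deltas": [[-8,39,0,0,0,4,36],[-8,39,0,0,0,4,36],[-8,39,0,0,0,4,36],[-8,39,0,0,0,4,36],[-8,39,0,0,0,4,36],[-8,39,0,0,0,4,36],[-8,39,0,0,0,4,36],[-8,39,0,0,0,4,36]]}}

```text
clock: 42.68
position: [0.5342, 0.078, 0.1726]
tool_rot: [-1.73, 1.57, -2.912]
force: [0.2, -0.1, -0.7]
grip_width: 0.0432
```

Call:
{"op": "play_rows", "data": {"deltas": [[-8,39,0,0,0,5,36],[-8,39,0,0,0,5,36],[-8,40,0,0,0,5,36],[-8,41,0,0,0,5,36],[0,0,-25,0,0,0,36],[0,0,-20,0,0,0,36],[0,0,0,0,0,0,36],[0,0,0,0,0,0,36]]}}

```text
clock: 43.68
position: [0.5032, 0.2357, 0.1284]
tool_rot: [1.14, 1.57, 0.305]
force: [-0.2, -0.1, -0.7]
grip_width: 0.0431
```

```bash
python3 -c "
from h import *
goto(503.7,235.6,128,42)"
```

```text
t43.7 p [503.2 235.7 128.4] jawyaw 42.2 x [ 0.  0. -1.] q [-0.69  0.56  0.2   1.88 -0.16  0.72  0.34] F [-0.2 -0.1 -0.7] w43.1
 d [ 0.5 -0.1 -0.4] rot [-0.   0.  -0.2]
 d [ 0.5 -0.1 -0.4] rot [ -0.   -0.  179.8]
```

Call:
{"op": "play_rows", "data": {"deltas": [[1,0,-15,0,0,0,36],[0,0,-15,0,0,0,36],[0,0,-6,0,0,0,36],[0,0,-5,0,0,0,36],[0,0,-4,0,0,0,36],[0,0,0,0,0,0,36]]}}

```text
clock: 44.42
position: [0.504, 0.2358, 0.0828]
tool_rot: [-0.922, 1.571, -1.757]
force: [0.1, -0.1, -1.6]
grip_width: 0.0429
```

Call:
{"op": "play_rows", "data": {"deltas": [[0,0,-2,0,0,0,36],[0,0,-1,0,0,0,36],[0,0,0,0,0,0,36]]}}

```text
clock: 44.8
position: [0.504, 0.2358, 0.0799]
tool_rot: [1.05, 1.571, 0.215]
force: [0.4, -0.3, -1.5]
grip_width: 0.0433
```

```bash
python3 -c "
from h import *
st()"
```

```text
t44.8 p [504.  235.8  79.9] jawyaw 42.2 x [ 0.  0. -1.] q [-0.67  0.63  0.18  1.91 -0.18  0.62  0.36] F [ 0.4 -0.3 -1.5] w43.3
```

Call:
{"op": "play_rows", "data": {"deltas": [[0,0,-3,0,0,0,36],[0,0,-3,0,0,0,36],[0,0,0,0,0,0,36]]}}

```text
clock: 45.18
position: [0.5039, 0.2357, 0.0736]
tool_rot: [-1.63, 1.57, -2.465]
force: [-0.2, -0.2, -1.6]
grip_width: 0.0433
```

Call:
{"op": "play_rows", "data": {"deltas": [[0,0,-4,0,0,0,36],[0,0,-4,0,0,0,36],[0,0,-3,0,0,0,36],[0,0,-1,0,0,0,36],[0,0,0,0,0,0,36]]}}

```text
clock: 45.8
position: [0.5039, 0.2357, 0.0628]
tool_rot: [2.721, 1.571, 1.886]
force: [-7.8, -3.6, 24.1]
grip_width: 0.0432
```

```bash
python3 -c "
from h import *
st()"
```

```text
t45.8 p [503.9 235.7  62.8] jawyaw 42.2 x [-0.  0. -1.] q [-0.66  0.66  0.17  1.91 -0.19  0.58  0.36] F [-7.8 -3.6 24.1] w43.2
```

Call:
{"op": "play_rows", "data": {"deltas": [[0,0,0,0,0,0,44],[0,0,0,0,0,0,56],[0,0,0,0,0,0,60],[0,0,20,0,0,0,60],[0,0,40,0,0,0,60],[0,0,40,0,0,0,60]]}}

```text
clock: 46.55
position: [0.5038, 0.2357, 0.1628]
tool_rot: [-1.534, 1.57, -2.368]
force: [0.1, 0.5, -0.1]
grip_width: 0.06
```

Call:
{"op": "play_rows", "data": {"deltas": [[-20,42,20,0,0,5,60],[-20,42,0,0,0,5,60],[-20,42,0,0,0,5,60],[-20,42,0,0,0,5,60],[-10,42,0,0,0,5,60],[-10,42,0,0,0,5,60],[0,0,0,0,0,0,60]]}}

```text
clock: 47.42
position: [0.402, 0.4908, 0.1812]
tool_rot: [2.763, 1.569, 2.457]
force: [-0.6, -1.6, -0.5]
grip_width: 0.06
```

```bash
python3 - <<'E'
from h import *
st();shot('top','p');shot('side','p2')
a=cv2.imread('pics/full_p.png')[195:325,205:315];b=cv2.imread('pics/full_p2.png')[260:390,270:420]
a=cv2.resize(a,None,fx=3.3,fy=3.3,interpolation=cv2.INTER_CUBIC);b=cv2.resize(b,(429,429*130//150),interpolation=cv2.INTER_CUBIC)
c=np.zeros((429,a.shape[1]+429,3),np.uint8);c[:,:a.shape[1]]=a[:429];c[:b.shape[0],a.shape[1]:]=b
cv2.imwrite('pics/p.png',c)
print('knob',w('top',[[275/5+205,533/5+200]],.035)*1e3,'hammer',[(w('top',[[u/2.7+190,v/2.7+160]],.02)[0]*1e3).round() for u,v in((247,402),(272,400),(260,457),(283,452))])
E
```

```text
t47.4 p [402.  490.8 181.2] jawyaw 72.5 x [-0.001  0.001 -1.   ] q [-1.02  0.59  0.06  1.62 -0.05  0.93  0.33] F [-0.6 -1.6 -0.5] w60.0
knob [[404.88734539 174.9179959   35.        ]] hammer [array([404., 123.,  20.]), array([408., 101.,  20.]), array([356., 107.,  20.]), array([362.,  87.,  20.])]
```

View pics/p.png

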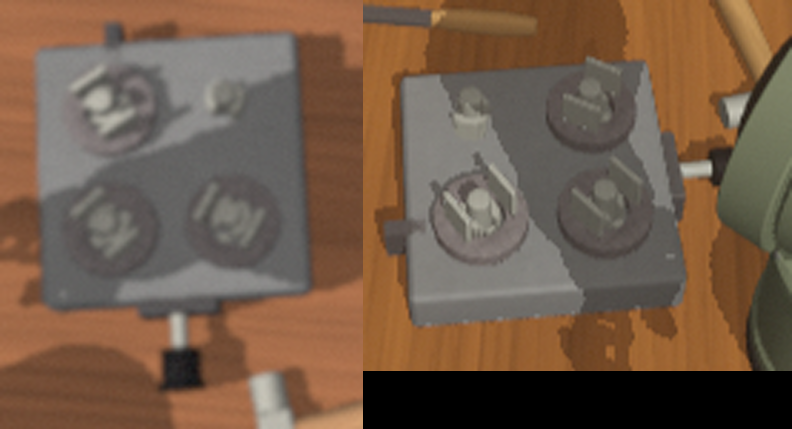

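All three fresh laps lie flat and home on three spindles: p(110,105), (112,225) and (232,222). The fourth spindle is bare. The knob is at (407,175.5). 14 pictures viewed.

Call:
{"op": "play_rows", "data": {"deltas": [[1,-40,0,0,0,3,46],[1,-40,0,0,0,3,46],[1,-40,0,0,0,3,46],[1,-40,0,0,0,3,46],[0,-40,0,0,0,3,46],[0,-40,0,0,0,3,46],[0,-40,-20,0,0,4,46],[0,-35,-30,0,0,4,46]]}}

```text
clock: 48.52
position: [0.4084, 0.1705, 0.1322]
tool_rot: [0.147, 1.569, 0.289]
force: [1.4, 0.2, -0.0]
grip_width: 0.0463
```

Call:
{"op": "play_rows", "data": {"deltas": [[0,0,-30,0,0,0,46],[0,0,-20,0,0,0,46],[0,0,0,0,0,0,46]]}}

```text
clock: 48.9
position: [0.4074, 0.1714, 0.0812]
tool_rot: [-2.611, 1.569, -2.47]
force: [0.6, -0.2, -0.1]
grip_width: 0.046
```

```bash
python3 -c "
from h import *
goto(407,175.5,10,98.5)"
```

```text
t48.9 p [407.4 171.4  81.2] jawyaw 98.1 x [-0.002 -0.001 -1.   ] q [-0.52  0.5  -0.02  2.19  0.02  0.46  1.16] F [ 0.6 -0.2 -0.1] w46.0
 d [ -0.4   4.1 -71.2] rot [ 0.1 -0.1  0.4]
 d [ -0.4   4.1 -71.2] rot [-2.000e-01 -1.000e-01 -1.796e+02]
```

Call:
{"op": "play_rows", "data": {"deltas": [[0,4,-20,0,0,0,46],[0,0,-20,0,0,0,46],[0,0,-18,0,0,0,46],[0,0,-12,0,0,0,46],[0,0,0,0,0,0,46]]}}

```text
clock: 49.52
position: [0.408, 0.1765, 0.012]
tool_rot: [-2.342, 1.57, -2.2]
force: [-0.3, -0.5, 1.0]
grip_width: 0.0464
```

Call:
{"op": "play_rows", "data": {"deltas": [[0,0,0,0,0,0,36],[0,0,0,0,0,0,28],[0,0,0,0,0,0,22],[0,0,0,0,0,0,22],[0,0,0,0,0,0,22]], "grip_force": 60}}

```text
clock: 50.15
position: [0.4083, 0.1776, 0.0128]
tool_rot: [0.695, 1.569, 0.838]
force: [-3.4, 4.9, 10.2]
grip_width: 0.0285
```

```bash
python3 -c "
from h import *
goto(407,175.5,10,98.5)"
```

```text
t50.1 p [408.3 177.6  12.8] jawyaw 98.2 x [ 0.001  0.001 -1.   ] q [-0.53  0.65 -0.01  2.2   0.03  0.29  1.14] F [-3.4  4.9 10.2] w28.5
 d [-1.3 -2.1 -2.8] rot [-0.1  0.1  0.3]
 d [-1.3 -2.1 -2.8] rot [ 1.000e-01  1.000e-01 -1.797e+02]
```

Call:
{"op": "play_rows", "data": {"deltas": [[-5,-0.7,0,0,0,0,22],[-5,-0.8,0,0,0,0,22],[-5,-0.7,0,0,0,0,22],[-5,-0.8,0,0,0,0,22],[-4,-0.6,0,0,0,0,22],[-3,-0.4,0,0,0,0,22],[0,0,0,0,0,0,22]]}}

```text
clock: 51.02
position: [0.3828, 0.1738, 0.0129]
tool_rot: [0.398, 1.566, 0.54]
force: [7.0, 2.6, 3.2]
grip_width: 0.0283
```

```bash
python3 -c "
from h import *
st()"
```

```text
t51.0 p [382.8 173.8  12.9] jawyaw 98.2 x [ 0.004  0.002 -1.   ] q [-0.56  0.63 -0.01  2.26  0.02  0.24  1.12] F [7.  2.6 3.2] w28.3
```

Call:
{"op": "play_rows", "data": {"deltas": [[-2,-0.3,0,0,0,0,22],[-2,-0.3,0,0,0,0,22],[-1.5,-0.2,0,0,0,0,22],[0,0,0,0,0,0,22]]}}

```text
clock: 51.52
position: [0.3785, 0.1732, 0.013]
tool_rot: [0.347, 1.564, 0.489]
force: [12.7, 2.2, 0.5]
grip_width: 0.0285
```

```bash
python3 -c "
from h import *
st()"
```

```text
t51.5 p [378.5 173.2  13. ] jawyaw 98.1 x [ 0.006  0.003 -1.   ] q [-0.57  0.63 -0.01  2.28  0.02  0.23  1.12] F [12.7  2.2  0.5] w28.5
```

Call:
{"op": "play_rows", "data": {"deltas": [[-1.5,-0.2,0,0,0,0,22],[-1,-0.1,0,0,0,0,22],[0,0,0,0,0,0,22]]}}

```text
clock: 51.9
position: [0.3783, 0.1734, 0.0131]
tool_rot: [0.305, 1.56, 0.446]
force: [27.5, -0.9, -10.4]
grip_width: 0.028
```

```bash
python3 -c "
from h import *
st(); shot('top','q',(220,280,300,340),10)"
```

```text
t51.9 p [378.3 173.4  13.1] jawyaw 98.1 x [ 0.01   0.005 -1.   ] q [-0.57  0.62 -0.01  2.28  0.02  0.23  1.11] F [ 27.5  -0.9 -10.4] w28.0
```

On the stop: no further travel, and the force rose to 27 N. Letting go.

Call:
{"op": "play_rows", "data": {"deltas": [[2,0.3,0,0,0,0,22],[0,0,0,0,0,0,40],[0,0,0,0,0,0,48],[0,0,0,0,0,0,48],[0,0,0,0,0,0,48],[0,0,30,0,0,0,48],[0,0,40,0,0,0,48],[0,0,50,0,0,0,48]]}}

```text
clock: 52.95
position: [0.3744, 0.1717, 0.1328]
tool_rot: [-2.765, 1.569, -2.623]
force: [-0.1, -0.5, 1.4]
grip_width: 0.0483
```

Call:
{"op": "play_rows", "data": {"deltas": [[10,40,20,0,0,0,60],[10,40,0,0,0,0,60],[10,40,0,0,0,0,60],[0,40,0,0,0,0,60],[0,40,0,0,0,0,60],[0,40,0,0,0,0,60],[0,40,0,0,0,0,60],[0,40,0,0,0,0,60]]}}

```text
clock: 53.95
position: [0.4047, 0.4931, 0.1517]
tool_rot: [-2.146, 1.57, -2.004]
force: [0.4, 0.4, 0.0]
grip_width: 0.0599
```

```bash
python3 -c "
from h import *
st(); shot('top','r',(190,150,480,330),2.7)"
```

```text
t54.0 p [404.7 493.1 151.7] jawyaw 98.2 x [-0. -0. -1.] q [-0.96  0.63 -0.02  1.63  0.02  0.88  0.72] F [0.4 0.4 0. ] w59.9
```

View pics/r.png

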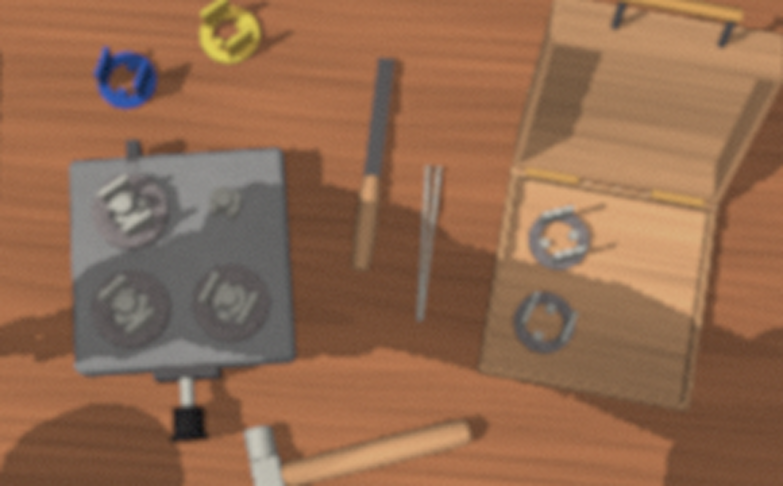

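The final view shows three fresh laps home on the unit, two worn laps flat in the open case, the knob back in, and the tools undisturbed.

```bash
python3 -c "
from h import *
workorder.job_done()"
```

```text
the job is handed in; nothing more can be done
```

The job is done and handed in at about 54 s; no verdict was reported.

- **Lid:** I lifted it over to its stop, and the last picture shows it still open.
- **Worn laps:** Both lie flat, lugs up, on the case floor. The second went in after the first fresh lap was fitted, because there was no free place on the floor until then.
- **Fresh laps:** The case held three. Each is fitted on its own spindle, lugs up, and the fourth spindle is left bare. Each dropped past the shoulder without catching. The last two pressed on the unit's top; the first was let go about 2 mm short, and the pictures show all three lying flat.
- **Knob:** I pulled it about 30 mm, until it moved no further and the force rose to 27 N, then let it go. The last picture shows it back in its starting place.
- **Other things:** The tools and the look-alikes near the unit and case are where they were in the last picture, which did not cover the pliers, handpiece, mandrel or jar.

The only check that disagreed was an image fit for the bare spindles' yaw, which was weak. For the spindle I used, readings from the pictures agreed with it, and the lap seated at that angle first time.

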